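Ease a stuck canister lid with a double-ended wedge

TASK

The press-fit lid of the big oblong canister is stuck. Take the double-ended wooden wedge from its cork mat and ease the lid up evenly: work the wedge gently into the seam under the lid at one end, then the other, taking turns so that neither end ever gets more than 4 mm ahead of the other, until both ends stand at least 8 mm above fully closed. Touch the canister and lid with nothing but the wedge, leave the eased lid where it is and the cups and jug undisturbed, and put the wedge back on the middle of its mat, flat underside down.

Things in the scene. Friction and masses are not known exactly. Their poses are not given: they have to be found in the camera images.
- canister: Big oblong white ceramic canister, fixed. Origin: centre of its underside, on the shelf (z = 0); z up, y along its long side. Its top: a flat level shoulder, 96 mm (x) by 168 mm (y), 18 mm bare beyond each lid end: the wedge rests on it and slides in along y under the lid. Shoulder height 103 to 105 mm, unknown: feel for it; closed seam 3 to 5 mm. Wedge contact forces on shoulder and lid, added, must stay under 25 N.
- lid: Wooden press-fit lid, 80 mm (x) by 132 mm (y), centred on the canister, knob top 134 mm above the canister's origin. Under it a rubber plug, 70 mm long in y, fills the seam at |y| below 35 mm. It moves with the ends as they are lifted. Origin: axis of the end bead at the canister's +y end; axes as the canister's when level.
- lid_left (a point): Lowest point, mid-width, of the lid's end at the canister's +y end: 108 mm above the canister's origin when fully closed; starts up to 1 mm higher. Each end is a round bead of 4 mm radius along x, axis at y = 62 mm, so the seam flares outward. About 4 N of lift raises an end (more if fast); it stays where lifted and the other end stays put.
- lid_right (a point): The same at the canister's -y end, 124 mm from lid_left: bead axis at y = -62 mm.
- wedge: Loose double-ended wooden wedge, about 60 g, 110 mm long (y), 18 mm wide (x). Origin: centre of its flat underside. Central handle block 24 mm (y) by 18 mm (x), top at 52 mm: grip across x. Blades both ways, 14 mm thick out to |y| = 35 mm, then the top slopes straight down to a 2 mm tip at |y| = 55 mm. Ends are alike: no need to turn it round for the lid's other end.
- mat: Fixed flat cork mat, 80 mm (x) by 170 mm (y), 5 mm thick, on which the wedge lies along y at the start. Origin: centre of its underside. It may lie at the left or the right; a turntable is then on the other side.
- turntable: Fixed dark wooden turntable, 150 mm in diameter, 18 mm high, carrying two cups. Origin: centre of its underside.
- cup0: Loose white espresso cup on the turntable, 58 mm in diameter, 52 mm high; origin: centre of its underside. Leave alone.
- cup1: The other, like cup0. Leave alone.
- jug: Loose white plastic milk jug, 62 mm in diameter, 75 mm high, beyond the left end of the canister; origin: centre of its underside. Leave alone.
Mind the look-alikes: they are no part of the job. Several things have the shape of the wedge; the one meant has the colours described above. Leave any green look-alike of the canister alone.

How it is judged:
By the outcome, as a careful person would: the job done as asked, in the order asked, and still so for the second after the job is handed in, with the robot touching nothing.
It also fails if it takes over 72 s, if anything falls off the work surface, if the arm or the gripper's body presses on something with over 40 N, if the wrist force passes 120 N, or if a joint passes its speed limit or range.

ROBOT

A 6-joint arm with a two-finger parallel gripper is mounted at the origin on the work surface. World frame = base frame: x ahead of the robot, y to its left, z up, the work surface at z = 0. Lengths are in mm, angles in rad, forces in N, time in s.
With the tool pointing down it reaches from about 250 to 850 mm from the base axis. Payload 12.5 kg.
Tool frame: the origin (TCP) lies at the very end of the fingers, on their centre line; the grasp point (between the pads) lies 19 mm behind it (robot.pinch_z is the distance from the TCP to the grasp point, in mm); z points along the fingers, y is the direction in which the jaws open and shut (so a half turn about z gives the same grasp; the last joint's range is limited). The gripper opens to 93 mm and grips with 3 to 60 N. Pads are 15 mm wide; open, the fingers measure 128 mm over their backs; the gripper's body (75 mm by 188 mm) begins 65 mm behind the grasp point.
Start: joints at [-1.281, 0.351, 1.652, -0, 1.139, -0.085], TCP at [201.365, -511.797, 218.633] pointing down, gripper open.
Joint ranges: [-2.75, 2.75], [-0.79, 2.1], [0.01, 2.65], [-1.57, 4.71], [0.07, 3.14], [-2.87, 2.87]. Speed limits (rad/s): [2.22, 2.22, 2.79, 3.14, 3.14, 3.14].

INTERFACE

Orientations are given as a unit quaternion [w, x, y, z].
In Python, from plant import robot gives the robot as it stands.
- The arm moves only by the tool arm_command, never from a script. Its arguments are lists of equal length, an entry for each row: "twist": the turn, a rotation vector about the tool's x, y, z in degrees, a list of three; "dp": the shift along the tool's x, y, z in m, a list of three; "hand": the opening, from 0 (shut) to 1 (fully open). A call has 1 to 12 rows; each row is the pose to reach, as a shift and turn from the pose measured when the call began, along the tool's axes at that moment; what a row does not reach only later rows make up. A row lasts 1/8 s, in which the tool goes at most 62.5 mm and 10.7 degrees, less where a joint would pass 70% of its speed; a pose out of reach is approached as far as the arm can. A call with a gripper value outside its range is refused whole. The fingers move at their own pace and stop on an object; the grip force is fixed at half the most. Time passes only in rows, so rows that repeat a pose let the fingers close. It gives the time, the measured TCP pose, the force and the opening at its end, in the units of the state.
- robot.observe(): the state, without advancing time (a new reading comes with each control period).
- robot.grab_frame(name): name is "scene" or "side" or "wrist"; returns the picture (400x640x3 uint8, blue, green, red); there is no depth.
- robot.camera_params(name): a dict with "fovy" (degrees; the focal length in pixels is half the picture's height over the tangent of half this angle, whatever the lens; pixels are square), "cx", "cy" (the principal point, pixels), "k1" (the pictures are not rectified: a ray, as slopes to the right and down, at radius r is drawn at 1 + k1 r^2 times it, then the intrinsics apply), "R" (3x3) and "t" (3): a world point X has camera coordinates R X + t. Camera axes: x right, y down, z forward; pixel columns grow to the right and rows downward; lengths in mm; the calibration is good to about 2 mm. A picture is of the moment at which its call begins: read the wrist's pose just before it. camera_params takes no time and is no camera call; for the wrist camera it gives the pose at the moment of the call.
- robot.finish_job(): hands the job in, once; it reports no verdict.
The state is a dict: "t": time; "joints": joint angles; "joint_vel": joint speeds; "effort": joint torques, N m; "tcp_pos": TCP position; "ee_rot": TCP orientation; "contact_force": force on the tool from outside, world axes, zero at the start; "torque": the same for the moment, N m; "grip_width": finger opening in mm.
Only numpy, scipy, OpenCV 4.12 (cv2) and the standard library are available. Lean on these libraries where they do the work, as an engineer would, in place of code of your own. Each camera call takes 0.05 s, during which the arm holds its last target. There are 200 camera calls.

## Working session

There is one attempt and no reset: what is moved stays moved. The work goes in short steps, Python scripts to look and compute and a tool call to move; the robot and the scene stay as the last step left them, time stands still between calls to the robot, and variables do not carry over. Pictures are saved under pics/ and viewed, about 8 in all and at most 12, crops included, and the job is handed in when it is done.

Besides the shell and the picture viewer there is one more tool, called after "Emit:" by a JSON object that holds its "op" and its "data", one argument or row to a line. arm_command: Moves the arm, as the interface text tells. Its arguments: {"type":"object","properties":{"twist":{"type":"array"},"dp":{"type":"array"},"hand":{"type":"array"}},"required":["twist","dp","hand"]}

```bash
ls; mkdir -p pics; cat > h.py <<'E'
import numpy as np, cv2
from plant import robot
def ray(p,uv):
    f=200/np.tan(np.radians(p['fovy'])/2); k=p['k1']
    d=np.array([(uv[0]-p['cx'])/f,(uv[1]-p['cy'])/f]); s=d.copy()
    for _ in range(20): s=d/(1+k*(s@s))
    R=np.array(p['R']); t=np.array(p['t'])
    return -R.T@t, R.T@np.array([s[0],s[1],1])
def onz(p,uv,z):
    c,d=ray(p,uv); return c+d*(z-c[2])/d[2]
def proj(p,X):
    f=200/np.tan(np.radians(p['fovy'])/2)
    c=np.array(p['R'])@np.array(X,float)+np.array(p['t']); s=c[:2]/c[2]; s=s*(1+p['k1']*(s@s))
    return s*f+[p['cx'],p['cy']]
E
python3 - <<'E'
from h import *
for n in ['scene','side']:
    p=robot.camera_params(n); im=robot.grab_frame(n); cv2.imwrite(f'pics/{n}0.png',im)
    print(n,{k:np.round(v,3).tolist() for k,v in p.items() if not isinstance(v,str)})
print(robot.observe())
a=cv2.imread('pics/scene0.png');b=cv2.imread('pics/side0.png')
cv2.imwrite('pics/both0.png',cv2.resize(np.vstack([a,b]),(480,600)))
E
```

```text
pics
scene {'fovy': 47.806, 'cx': 315.976, 'cy': 200.802, 'k1': -0.122, 'R': [[-0.777, 0.629, 0.006], [0.487, 0.607, -0.627], [-0.399, -0.485, -0.779]], 't': [410.517, -167.721, 1396.452]}
side {'fovy': 50.805, 'cx': 323.452, 'cy': 200.487, 'k1': -0.074, 'R': [[-0.968, -0.251, -0.009], [-0.148, 0.6, -0.786], [0.202, -0.759, -0.618]], 't': [512.862, 180.549, 1047.675]}
{'t': 0.1, 'joints': array([-1.28060916e+00,  3.51151752e-01,  1.65239151e+00,  1.47438864e-05,
        1.13909313e+00, -8.46013883e-02]), 'joint_vel': array([ 0.00164842, -0.00092902, -0.00226114, -0.0004088 , -0.00032956,
        0.00098637]), 'effort': array([ 6.68865887e-04, -4.98025918e+01, -2.85705650e+01,  7.00210501e-02,
        2.38526473e-02, -5.30218642e-05]), 'tcp_pos': array([ 201.27530008, -511.50011808,  218.1600837 ]), 'ee_rot': array([-5.19800388e-04,  9.82493456e-01,  1.86296365e-01, -4.68912639e-05]), 'contact_force': array([ 0.77293715, -0.22142895,  0.50570517]), 'torque': array([ 0.00496003, -0.01619119,  0.01275636]), 'grip_width': 93.15071861736978}
```

View pics/scene0.png

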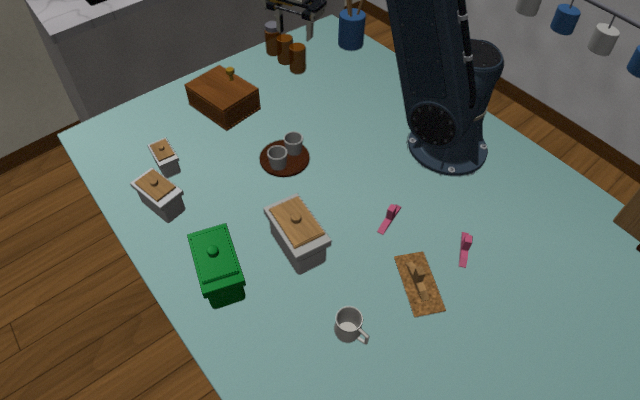

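View pics/side0.png

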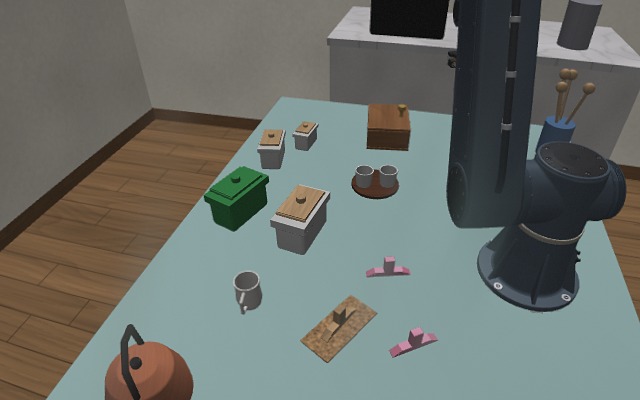

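Candidates for the wedge: the wooden one on the mat (scene 418,275; side 338,318), and pink look-alikes (scene 390,218 and 466,248), which don't match. For the canister: the big white one (scene 297,230), green (216,262), and smaller white ones (157,190 and 164,155). I choose the wooden wedge and the big white canister, and check them in one crop.

```bash
python3 - <<'E'
from h import *
a=cv2.imread('pics/scene0.png');b=cv2.imread('pics/side0.png')
c=lambda im,x,y:cv2.resize(im[y:y+75,x:x+100],(400,300),interpolation=cv2.INTER_CUBIC)
cv2.imwrite('pics/crops.png',np.vstack([np.hstack([c(a,250,190),c(a,370,245)]),np.hstack([c(b,255,180),c(b,290,288)])]))
P=robot.camera_params('scene');Q=robot.camera_params('side')
for n,u,v,z in [('knob',(296,218),(301,198),134),('mat',(419,284),(340,328),5)]:
    print(n,onz(P,u,z).round(1),onz(Q,v,z).round(1))
for u in [(396,256),(422,252),(444,307),(415,315)]: print('matc',onz(P,u,5).round(1))
for u in [(302,342),(329,360),(377,312),(352,296)]: print('matc side',onz(Q,u,5).round(1))
E
```

```text
knob [593.3   4.8 134. ] [585.6   8.8 134. ]
mat [426.4 273.7   5. ] [420.5 276.7   5. ]
matc [413.1 180.8   5. ]
matc [352.4 214.9   5. ]
matc [425.2 354.6   5. ]
matc [493.6 324.3   5. ]
matc side [491.4 331.2   5. ]
matc side [425.1 358.4   5. ]
matc side [348.3 214.5   5. ]
matc side [412.8 183.    5. ]
```

View pics/crops.png

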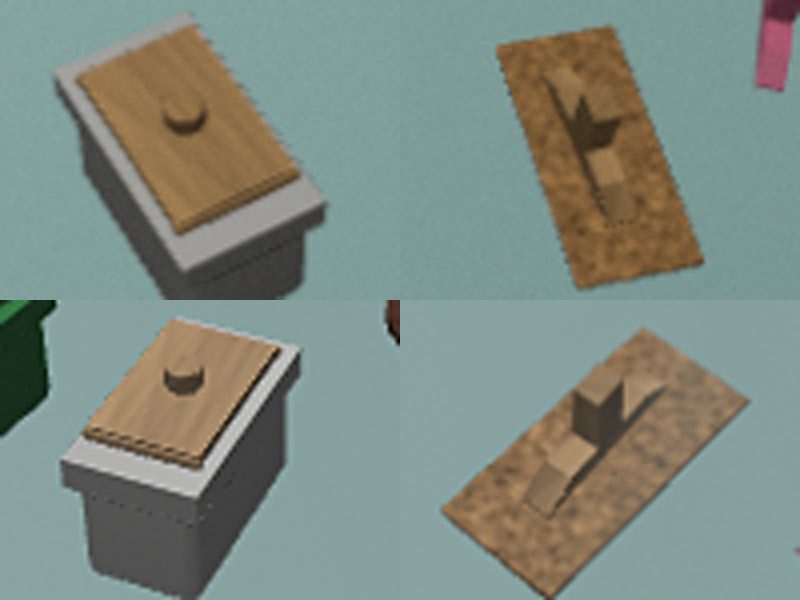

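```bash
cat >> h.py <<'E'
from scipy.spatial.transform import Rotation as Ro
def yawR(a): # tool down, tool y at world angle a (deg)
    a=np.radians(a); y=np.array([np.cos(a),np.sin(a),0]); z=np.array([0,0,-1.]); return np.c_[np.cross(y,z),y,z]
def st():
    s=robot.observe(); q=s['ee_rot']; return s,Ro.from_quat([q[1],q[2],q[3],q[0]]).as_matrix()
def goto(X,a=None):
    s,R=st(); dp=R.T@(np.array(X)-s['tcp_pos'])/1000
    tw=np.degrees(Ro.from_matrix(R.T@yawR(a)).as_rotvec()) if a is not None else np.zeros(3)
    print('goto',X,a,'dp',dp.round(4).tolist(),'tw',tw.round(2).tolist())
E
python3 - <<'E'
from h import *
P=robot.camera_params('scene');Q=robot.camera_params('side')
A=[onz(P,u,104) for u in [(263.75,208.75),(297.5,193.75),(330.5,240),(296,257.5)]]
B=[onz(Q,u,104) for u in [(298.75,184.5),(330,192),(305,229.25),(270.5,220.5)]]
for n,c in (('sc',A),('si',B)):
    c=np.array(c)[:,:2]; print(n,c.round(1).tolist(),c.mean(0).round(1),[np.linalg.norm(c[i]-c[i-1]).round(1) for i in range(4)])
    for i in range(4): d=c[i]-c[i-1]; print(np.degrees(np.arctan2(d[1],d[0])).round(1))
for u in [(433.75,312.25-0),]: pass
bt=[(290+x/4,288+y/4) for x,y in [(175,85),(205,62),(222,80),(190,100)]]
print('block',np.mean([onz(Q,u,57) for u in bt],0))
w=robot.camera_params('wrist'); s,R=st(); Rw=np.array(w['R']); c=-Rw.T@np.array(w['t'])
print('wcam in tool',(R.T@(c-s['tcp_pos'])).round(1),(Rw@R).round(2).tolist(),w['fovy'])
goto([420,270,250],-28.5)
E
```

```text
sc [[625.1, -85.6], [531.1, -71.7], [556.5, 87.6], [648.3, 75.1]] [590.2   1.3] [np.float64(162.4), np.float64(95.0), np.float64(161.3), np.float64(92.6)]
-98.2
171.6
80.9
-7.8
si [[622.1, -85.2], [529.2, -72.3], [552.4, 88.8], [645.7, 78.5]] [587.3   2.5] [np.float64(165.4), np.float64(93.8), np.float64(162.8), np.float64(93.9)]
-98.2
172.1
81.8
-6.3
block [425.30982903 264.17835539  57.        ]
wcam in tool [  76.2   -0.9 -166.5] [[0.0, 1.0, 0.0], [-0.96, 0.0, -0.28], [-0.28, -0.0, 0.96]] 63.14437824831508
goto [420, 270, 250] -28.5 dp [0.4896, -0.6472, -0.0311] tw [-0.06, -0.03, -40.03]
```

Emit:
{"op": "arm_command", "data": {
  "twist": [
    [0, 0, -4],
    [0, 0, -8],
    [0, 0, -12],
    [0, 0, -16],
    [0, 0, -20],
    [0, 0, -24],
    [0, 0, -28],
    [0, 0, -32],
    [0, 0, -36],
    [0, 0, -40],
    [0, 0, -40],
    [0, 0, -40]
  ],
  "dp": [
    [0.04, -0.05, -0.03],
    [0.08, -0.1, -0.031],
    [0.12, -0.15, -0.031],
    [0.155, -0.2, -0.031],
    [0.19, -0.25, -0.031],
    [0.23, -0.3, -0.031],
    [0.265, -0.35, -0.031],
    [0.3, -0.4, -0.031],
    [0.34, -0.45, -0.031],
    [0.38, -0.5, -0.031],
    [0.42, -0.55, -0.031],
    [0.454, -0.6, -0.031]
  ],
  "hand": [0.6, 0.6, 0.6, 0.6, 0.6, 0.6, 0.6, 0.6, 0.6, 0.6, 0.6, 0.6]
}}

```text
t: 1.6
tcp_pos: [402.2, 206.7, 249.7]
ee_rot: [-0.0, 0.859, 0.511, 0.0]
contact_force: [1.5, -1.0, 0.4]
grip_width: 55.4
```

```bash
python3 - <<'E'
from h import *
goto([420,270,230],-28.5)
E
```

```text
goto [420, 270, 230] -28.5 dp [0.0641, -0.0145, 0.0197] tw [-0.04, -0.04, -0.0]
```

Emit:
{"op": "arm_command", "data": {
  "twist": [
    [0, 0, 0],
    [0, 0, 0],
    [0, 0, 0],
    [0, 0, 0]
  ],
  "dp": [
    [0.04, -0.01, 0.015],
    [0.064, -0.0145, 0.02],
    [0.064, -0.0145, 0.02],
    [0.064, -0.0145, 0.02]
  ],
  "hand": [0.6, 0.6, 0.6, 0.6]
}}

```text
t: 2.1
tcp_pos: [419.8, 269.1, 229.8]
ee_rot: [-0.0, 0.859, 0.511, -0.0]
contact_force: [0.6, -0.5, 0.7]
grip_width: 55.8
```

```bash
python3 - <<'E'
from h import *
w=robot.camera_params('wrist'); im=robot.grab_frame('wrist'); cv2.imwrite('pics/w1.png',im)
import pickle; pickle.dump(w,open('w1.pkl','wb')); s,R=st(); print(s['tcp_pos'],s['contact_force'])
g=cv2.cvtColor(im,cv2.COLOR_BGR2HSV); m=((g[...,0]<25)&(g[...,1]>60)).astype(np.uint8)
cs=cv2.findContours(m,0,2)[0]; c=max(cs,key=cv2.contourArea); b=cv2.boxPoints(cv2.minAreaRect(c)); print(b)
q=np.array([onz(w,u,5)[:2] for u in b]); print(q.round(1).tolist(),q.mean(0))
E
```

```text
[419.86304654 269.00998714 229.99718635] [ 0.5946974   0.35715254 -0.15718098]
[[191. 367.]
 [613. 367.]
 [613. 399.]
 [191. 399.]]
[[114.1, 102.8], [654.4, -187.9], [638.9, -245.5], [80.6, 54.1]] [371.98882636 -69.1168973 ]
```

View pics/w1.png

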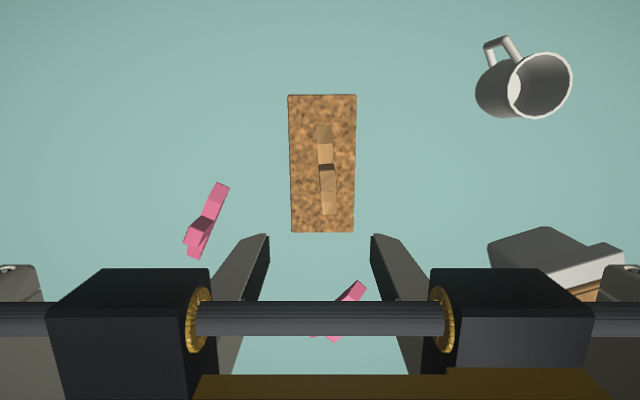

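The wrist view shows the mat at (288,95)–(353,232). The wedge lies on it from its far tip at (324,124) to its near tip at (329,214), tilted slightly against the mat. I'll zoom in.

```bash
python3 - <<'E'
from h import *
im=cv2.imread('pics/w1.png'); cv2.imwrite('pics/w1z.png',cv2.resize(im[110:230,285:360],(375,600),interpolation=cv2.INTER_CUBIC))
E
```

```text
(no output)
```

View pics/w1z.png

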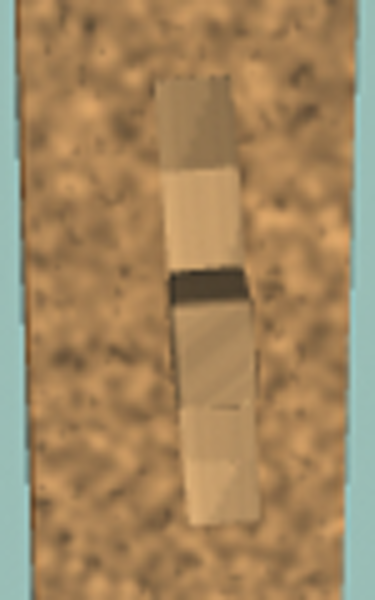

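```bash
python3 - <<'E'
from h import *
import pickle; w=pickle.load(open('w1.pkl','rb'))
f=lambda x,y,z: onz(w,(285+x/5-.4,110+y/5-.4),z)
far=(f(157,78,7)+f(228,75,7))/2; near=(f(190,525,7)+f(258,520,7))/2
d=far-near; print(far,near,np.linalg.norm(d),(far+near)/2,'ang',np.degrees(np.arctan2(d[1],d[0])))
b=[f(*u,57) for u in [(175,303),(250,303),(255,408),(180,405)]]
print('block',np.mean(b,0),[np.linalg.norm(b[i]-b[i-1]).round(1) for i in range(4)])
m=[onz(w,u,5) for u in [(288,95),(356,95),(353,232),(291,232)]]; print('mat',np.mean(m,0),[np.linalg.norm(m[i]-m[i-1]).round(1) for i in range(4)])
d=m[0]+m[1]-m[2]-m[3]; print(np.degrees(np.arctan2(d[1],d[0])))
E
```

```text
[448.38028878 315.63184632   7.        ] [403.19073608 215.06462697   7.        ] 110.25362253208291 [425.78551243 265.34823664   7.        ] ang 65.80338805716772
block [425.95952231 264.92332403  57.        ] [np.float64(22.3), np.float64(15.9), np.float64(23.0), np.float64(16.2)]
mat [423.0960514  271.52375419   5.        ] [np.float64(168.3), np.float64(77.9), np.float64(168.2), np.float64(79.9)]
61.615961089865905
```

```bash
python3 - <<'E'
from h import *
goto([425.8,265.1,30],-24.2)
E
```

```text
goto [425.8, 265.1, 30] -24.2 dp [-0.0007, 0.0072, 0.2] tw [-0.02, -0.04, -4.34]
```

Emit:
{"op": "arm_command", "data": {
  "twist": [
    [0, 0, -4.3],
    [0, 0, -4.3],
    [0, 0, -4.3],
    [0, 0, -4.3],
    [0, 0, -4.3],
    [0, 0, -4.3],
    [0, 0, -4.3],
    [0, 0, -4.3]
  ],
  "dp": [
    [-0.0007, 0.0072, 0.04],
    [-0.0007, 0.0072, 0.08],
    [-0.0007, 0.0072, 0.12],
    [-0.0007, 0.0072, 0.15],
    [-0.0007, 0.0072, 0.175],
    [-0.0007, 0.0072, 0.19],
    [-0.0007, 0.0072, 0.2],
    [-0.0007, 0.0072, 0.2]
  ],
  "hand": [0.5, 0.5, 0.5, 0.5, 0.5, 0.5, 0.5, 0.5]
}}

```text
t: 3.15
tcp_pos: [425.9, 265.0, 30.0]
ee_rot: [-0.0, 0.84, 0.543, 0.0]
contact_force: [-1.2, -0.3, -0.0]
grip_width: 46.6
```

Emit:
{"op": "arm_command", "data": {
  "twist": [
    [0, 0, 0],
    [0, 0, 0],
    [0, 0, 0],
    [0, 0, 0],
    [0, 0, 0]
  ],
  "dp": [
    [0, 0, 0],
    [0, 0, 0],
    [0, 0, 0],
    [0, 0, 0],
    [0, 0, 0]
  ],
  "hand": [0, 0, 0, 0, 0]
}}

```text
t: 3.78
tcp_pos: [425.9, 265.0, 30.2]
ee_rot: [-0.0, 0.84, 0.543, 0.0]
contact_force: [-1.0, -0.4, 2.8]
grip_width: 18.0
```

```bash
python3 - <<'E'
from h import *
s,R=st(); print(s['t'],s['tcp_pos'],s['contact_force'],s['torque'],s['grip_width'],np.degrees(np.arctan2(R[1,1],R[0,1])),R[2].round(4))
E
```

```text
3.775 [425.94039649 264.98766701  30.17841388] [-0.98863003 -0.43216388  2.84680838] [-0.08935369  0.07499967  0.03685607] 18.048704034098993 -24.2476305355411 [ 6.e-04 -4.e-04 -1.e+00]
```

```bash
python3 - <<'E'
from h import *
goto([571.3,-121.8,205],-8)
E
```

```text
goto [571.3, -121.8, 205] -8 dp [-0.2929, 0.2913, -0.1751] tw [-0.02, -0.04, -16.25]
```

Emit:
{"op": "arm_command", "data": {
  "twist": [
    [0, 0, 0],
    [0, 0, 0],
    [0, 0, 0],
    [0, 0, 0],
    [0, 0, -2],
    [0, 0, -4],
    [0, 0, -6],
    [0, 0, -8],
    [0, 0, -10],
    [0, 0, -12],
    [0, 0, -14],
    [0, 0, -16.2]
  ],
  "dp": [
    [0, 0, -0.02],
    [0, 0, -0.06],
    [0, 0, -0.11],
    [0, 0, -0.16],
    [-0.03, 0.03, -0.175],
    [-0.065, 0.065, -0.175],
    [-0.105, 0.105, -0.175],
    [-0.145, 0.145, -0.175],
    [-0.185, 0.185, -0.175],
    [-0.225, 0.225, -0.175],
    [-0.265, 0.265, -0.175],
    [-0.293, 0.291, -0.175]
  ],
  "hand": [0, 0, 0, 0, 0, 0, 0, 0, 0, 0, 0, 0]
}}

```text
t: 5.28
tcp_pos: [571.3, -124.1, 204.6]
ee_rot: [-0.0, 0.755, 0.656, 0.0]
contact_force: [0.8, -0.0, -0.1]
grip_width: 17.8
```

Emit:
{"op": "arm_command", "data": {
  "twist": [
    [0, 0, 0],
    [0, 0, 0]
  ],
  "dp": [
    [0, 0, 0],
    [0, 0, 0]
  ],
  "hand": [0, 0]
}}

```text
t: 5.52
tcp_pos: [570.9, -123.6, 204.2]
ee_rot: [-0.001, 0.755, 0.655, -0.0]
contact_force: [0.4, 0.3, -0.6]
grip_width: 17.8
```

```bash
python3 - <<'E'
from h import *
import pickle
w=robot.camera_params('wrist'); im=robot.grab_frame('wrist'); cv2.imwrite('pics/w2.png',im); pickle.dump(w,open('w2.pkl','wb'))
s,R=st(); print(s['t'],s['tcp_pos'],s['contact_force'],s['torque'],s['grip_width'],np.degrees(np.arctan2(R[1,1],R[0,1])),R[2].round(4))
E
```

```text
5.575 [ 570.87965406 -123.17383796  204.41329658] [-0.09774078 -0.33695525 -2.11948631] [-0.06008129 -0.09893747 -0.00679548] 18.001563227884237 -8.043204729940255 [ 0.001  -0.0011 -1.    ]
```

View pics/w2.png

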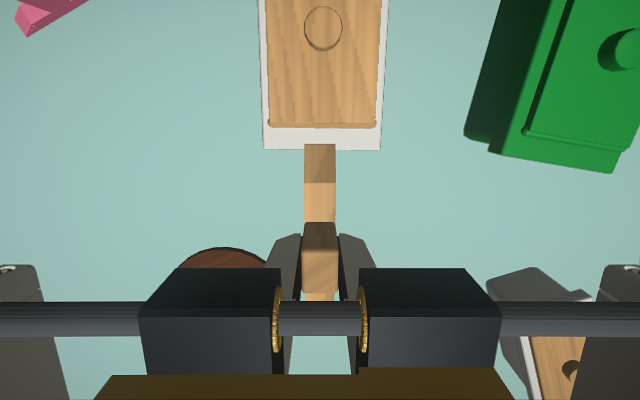

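The wrist view shows the wedge held straight with its tip at (304–335,144). The shoulder's near edge runs from (264,149) to (381,150), the lid's end edge is at row ~126 over columns 268–376, and the knob is at (323,27).

```bash
python3 - <<'E'
from h import *
import pickle; w=pickle.load(open('w2.pkl','rb')); im=cv2.imread('pics/w2.png')
e=[onz(w,u,104) for u in [(264,149),(381,149.5)]]; print('edge',e[0].round(1),e[1].round(1),np.linalg.norm(e[1]-e[0]))
d=e[1]-e[0]; print('x ang',np.degrees(np.arctan2(d[1],d[0])))
for a,b in [((258,10),(264,149)),((387.5,10),(381,149))]:
    d=onz(w,a,104)-onz(w,b,104); print('y ang',np.degrees(np.arctan2(d[1],d[0])))
u=np.array([np.cos(np.radians(82)),np.sin(np.radians(82)),0])
print('centre from edge',((e[0]+e[1])/2+84*u).round(1),'knob',onz(w,(323,26.5),134).round(1))
s,R=st(); zt=s['tcp_pos'][2]-25.2
t=[onz(w,x,zt+2) for x in [(304,144),(335.5,144)]]; print('tip rel tcp in tool',(R.T@(np.mean(t,0)-s['tcp_pos'])).round(1),np.linalg.norm(t[1]-t[0]))
E
```

```text
edge [530.9 -74.7 104. ] [625.5 -88.6 104. ] 95.58651272727501
x ang -8.319253583649905
y ang 81.65141691389864
y ang 82.2730925960938
centre from edge [589.9   1.5 104. ] knob [590.    1.6 134. ]
tip rel tcp in tool [55.1 -0.7 23.3] 18.211406490642982
```

```bash
cat >> h.py <<'E'
C=np.array([589.8,1.6]); U=np.array([np.cos(np.radians(81.9)),np.sin(np.radians(81.9))]); V=np.array([U[1],-U[0]])
def can(y,under,x=0): return [*(C+y*U+x*V),under+25.2]
def rep():
    ss=[]
    s,R=st(); p=s['tcp_pos']; f=s['contact_force']; d=p[:2]-C
    print('t %.2f y %.2f x %.2f under %.2f | F y %.2f x %.2f z %.2f'%(s['t'],d@U,d@V,p[2]-25.2,f[:2]@U,f[:2]@V,f[2]),'tq',s['torque'].round(2),'tilt',(R[2,:2]*1e3).round(1),'yaw',np.degrees(np.arctan2(R[1,1],R[0,1])).round(2))
E
python3 - <<'E'
from h import *
rep(); goto(can(-124,107),-8.1)
E
```

```text
t 5.58 y -126.19 x -1.15 under 179.21 | F y -0.35 x -0.05 z -2.12 tq [-0.06 -0.1  -0.01] tilt [ 1.  -1.1] yaw -8.04
goto [np.float64(572.3282472397398), np.float64(-121.16293355685315), 132.2] -8.1 dp [0.0021, 0.0012, 0.0722] tw [-0.06, -0.06, 0.06]
```

Emit:
{"op": "arm_command", "data": {
  "twist": [
    [0, 0, 0],
    [0, 0, 0],
    [0, 0, 0],
    [0, 0, 0],
    [0, 0, 0]
  ],
  "dp": [
    [0.002, 0.001, 0.03],
    [0.002, 0.001, 0.055],
    [0.002, 0.001, 0.068],
    [0.002, 0.001, 0.072],
    [0.002, 0.001, 0.072]
  ],
  "hand": [0, 0, 0, 0, 0]
}}

```text
t: 6.2
tcp_pos: [572.4, -121.1, 132.9]
ee_rot: [-0.0, 0.755, 0.656, 0.0]
contact_force: [-0.6, -0.0, -0.5]
grip_width: 17.9
```

```bash
python3 - <<'E'
from h import *
rep(); goto(can(-124,105),-8.1)
E
```

```text
t 6.20 y -123.90 x 0.01 under 107.75 | F y -0.14 x -0.63 z -0.51 tq [-0.09 -0.08 -0.05] tilt [ 0.9 -0.4] yaw -8.03
goto [np.float64(572.3282472397398), np.float64(-121.16293355685315), 130.2] -8.1 dp [-0.0001, -0.0, 0.0027] tw [-0.03, -0.05, 0.07]
```

Emit:
{"op": "arm_command", "data": {
  "twist": [
    [0, 0, 0],
    [0, 0, 0],
    [0, 0, 0],
    [0, 0, 0]
  ],
  "dp": [
    [0, 0, 0.0007],
    [0, 0, 0.0014],
    [0, 0, 0.002],
    [0, 0, 0.002]
  ],
  "hand": [0, 0, 0, 0]
}}

```text
t: 6.7
tcp_pos: [572.3, -121.1, 131.0]
ee_rot: [-0.0, 0.755, 0.656, 0.0]
contact_force: [-0.5, -0.7, -0.6]
grip_width: 17.6
```

Emit:
{"op": "arm_command", "data": {
  "twist": [
    [0, 0, 0],
    [0, 0, 0],
    [0, 0, 0]
  ],
  "dp": [
    [0, 0, 0.0003],
    [0, 0, 0.0006],
    [0, 0, 0.0006]
  ],
  "hand": [0, 0, 0]
}}

```text
t: 7.08
tcp_pos: [572.3, -121.1, 130.4]
ee_rot: [-0.0, 0.755, 0.656, 0.0]
contact_force: [0.3, -0.1, -1.0]
grip_width: 17.9
```

```bash
python3 - <<'E'
from h import *
rep()
E
```

```text
t 7.08 y -123.95 x 0.00 under 105.16 | F y -0.02 x 0.26 z -0.96 tq [-0.04 -0.09  0.03] tilt [ 0.9 -0.4] yaw -8.03
```

Emit:
{"op": "arm_command", "data": {
  "twist": [
    [0, 0, 0],
    [0, 0, 0],
    [0, 0, 0]
  ],
  "dp": [
    [0, 0, 0.0003],
    [0, 0, 0.0005],
    [0, 0, 0.0005]
  ],
  "hand": [0, 0, 0]
}}

```text
t: 7.45
tcp_pos: [572.3, -121.1, 129.9]
ee_rot: [-0.0, 0.755, 0.656, 0.0]
contact_force: [1.2, 0.1, -1.2]
grip_width: 17.6
```

Emit:
{"op": "arm_command", "data": {
  "twist": [
    [0, 0, 0],
    [0, 0, 0],
    [0, 0, 0]
  ],
  "dp": [
    [0, 0, 0.0003],
    [0, 0, 0.0005],
    [0, 0, 0.0005]
  ],
  "hand": [0, 0, 0]
}}

```text
t: 7.82
tcp_pos: [572.4, -121.2, 129.6]
ee_rot: [-0.0, 0.755, 0.656, 0.0]
contact_force: [-0.6, -0.9, 2.7]
grip_width: 17.8
```

```bash
python3 - <<'E'
from h import *
rep()
E
```

```text
t 7.83 y -124.00 x 0.10 under 104.38 | F y -0.94 x -0.46 z 2.71 tq [-0.01  0.12  0.02] tilt [ 0.8 -0.1] yaw -8.03
```

Emit:
{"op": "arm_command", "data": {
  "twist": [
    [0, 0, 0],
    [0, 0, 0],
    [0, 0, 0],
    [0, 0, 0],
    [0, 0, 0],
    [0, 0, 0],
    [0, 0, 0]
  ],
  "dp": [
    [0, 0, -0.0001],
    [0.001, 0, -0.0001],
    [0.0025, 0, -0.0001],
    [0.004, 0, -0.0001],
    [0.0055, 0, -0.0001],
    [0.007, 0, -0.0001],
    [0.007, 0, -0.0001]
  ],
  "hand": [0, 0, 0, 0, 0, 0, 0]
}}

```text
t: 8.7
tcp_pos: [573.4, -114.0, 129.7]
ee_rot: [-0.0, 0.755, 0.656, 0.0]
contact_force: [-0.2, -0.0, 0.8]
grip_width: 17.9
```

```bash
python3 - <<'E'
from h import *
rep()
E
```

```text
t 8.70 y -116.78 x 0.08 under 104.47 | F y -0.05 x -0.23 z 0.75 tq [ 0.05 -0.12 -0.01] tilt [ 1.  -0.2] yaw -8.03
```

Emit:
{"op": "arm_command", "data": {
  "twist": [
    [0, 0, 0],
    [0, 0, 0],
    [0, 0, 0],
    [0, 0, 0]
  ],
  "dp": [
    [0.0005, 0, 0.0001],
    [0.001, 0, 0.0001],
    [0.0015, 0, 0.0001],
    [0.002, 0, 0.0001]
  ],
  "hand": [0, 0, 0, 0]
}}

```text
t: 9.2
tcp_pos: [573.7, -112.6, 129.7]
ee_rot: [-0.0, 0.755, 0.656, 0.0]
contact_force: [-0.7, -6.2, 2.9]
grip_width: 17.7
```

Emit:
{"op": "arm_command", "data": {
  "twist": [
    [0, 0, 0],
    [0, 0, 0],
    [0, 0, 0],
    [0, 0, 0]
  ],
  "dp": [
    [0.0005, 0, 0],
    [0.001, 0, 0],
    [0.0015, 0, 0],
    [0.002, 0, 0]
  ],
  "hand": [0, 0, 0, 0]
}}

```text
t: 9.7
tcp_pos: [573.9, -112.1, 130.0]
ee_rot: [0.001, 0.755, 0.656, -0.001]
contact_force: [-2.7, -12.6, 3.5]
grip_width: 18.0
```

```bash
python3 - <<'E'
from h import *
rep()
E
```

```text
t 9.70 y -114.83 x 0.32 under 104.77 | F y -12.90 x -0.86 z 3.50 tq [-2.41  0.49  0.01] tilt [-2.6  0.6] yaw -8.0
```

Emit:
{"op": "arm_command", "data": {
  "twist": [
    [0, 0, 0],
    [0, 0, 0],
    [0, 0, 0]
  ],
  "dp": [
    [0.0006, 0, -0.0001],
    [0.0006, 0, -0.0001],
    [0.0006, 0, -0.0001]
  ],
  "hand": [0, 0, 0]
}}

```text
t: 10.07
tcp_pos: [573.9, -112.2, 130.0]
ee_rot: [0.001, 0.755, 0.656, -0.001]
contact_force: [-1.9, -7.3, 1.1]
grip_width: 17.9
```

```bash
python3 - <<'E'
from h import *
rep()
E
```

```text
t 10.07 y -114.92 x 0.25 under 104.76 | F y -7.50 x -0.81 z 1.14 tq [-1.33  0.14 -0.02] tilt [-3.7  0.3] yaw -7.99
```

Emit:
{"op": "arm_command", "data": {
  "twist": [
    [0, 0, 0],
    [0, 0, 0],
    [0, 0, 0],
    [0, 0, 0]
  ],
  "dp": [
    [0.0008, 0, -0.0001],
    [0.0009, 0, -0.0001],
    [0.001, 0, -0.0001],
    [0.001, 0, -0.0001]
  ],
  "hand": [0, 0, 0, 0]
}}

```text
t: 10.58
tcp_pos: [573.9, -112.1, 130.1]
ee_rot: [0.002, 0.755, 0.656, -0.002]
contact_force: [-1.8, -7.2, 2.1]
grip_width: 18.0
```

```bash
python3 - <<'E'
from h import *
rep()
E
```

```text
t 10.57 y -114.85 x 0.27 under 104.87 | F y -7.38 x -0.74 z 2.07 tq [-1.53  0.17 -0.01] tilt [-5.3  0.4] yaw -7.99
```

Emit:
{"op": "arm_command", "data": {
  "twist": [
    [0, 0.3, 0],
    [0, 0.3, 0],
    [0, 0.3, 0],
    [0, 0.3, 0],
    [0, 0.3, 0],
    [0, 0.3, 0]
  ],
  "dp": [
    [0.0006, 0, 0.0],
    [0.0008, 0, 0.0],
    [0.001, 0, 0],
    [0.0012, 0, 0],
    [0.0013, 0, 0],
    [0.0013, 0, 0]
  ],
  "hand": [0, 0, 0, 0, 0, 0]
}}

```text
t: 11.32
tcp_pos: [573.9, -112.1, 130.0]
ee_rot: [0.001, 0.755, 0.656, -0.001]
contact_force: [-1.6, -10.7, 2.4]
grip_width: 18.1
```

```bash
python3 - <<'E'
from h import *
rep()
E
```

```text
t 11.32 y -114.81 x 0.27 under 104.80 | F y -10.78 x -0.03 z 2.35 tq [-2.05  0.25  0.04] tilt [-2.2  0.4] yaw -7.97
```

Emit:
{"op": "arm_command", "data": {
  "twist": [
    [0, 0.15, 0],
    [0, 0.15, 0],
    [0, 0.15, 0],
    [0, 0.15, 0],
    [0, 0.15, 0],
    [0, 0.15, 0]
  ],
  "dp": [
    [0.0008, 0, -0.0001],
    [0.001, 0, -0.0002],
    [0.0012, 0, -0.0003],
    [0.0013, 0, -0.0003],
    [0.0014, 0, -0.0003],
    [0.0014, 0, -0.0003]
  ],
  "hand": [0, 0, 0, 0, 0, 0]
}}

```text
t: 12.08
tcp_pos: [573.9, -112.1, 130.1]
ee_rot: [0.001, 0.755, 0.656, -0.001]
contact_force: [-1.1, -9.7, -1.1]
grip_width: 17.9
```

```bash
python3 - <<'E'
from h import *
rep()
im=np.hstack([cv2.resize(robot.grab_frame('side')[180:255,255:355],(400,300),interpolation=cv2.INTER_CUBIC),cv2.resize(robot.grab_frame('wrist')[60:210,220:420],(400,300),interpolation=cv2.INTER_CUBIC)]); cv2.imwrite('pics/c3.png',im)
E
```

```text
t 12.07 y -114.76 x 0.25 under 104.86 | F y -9.79 x 0.27 z -1.11 tq [-2.18  0.17 -0.03] tilt [-1.8  0.3] yaw -7.96
```

View pics/c3.png

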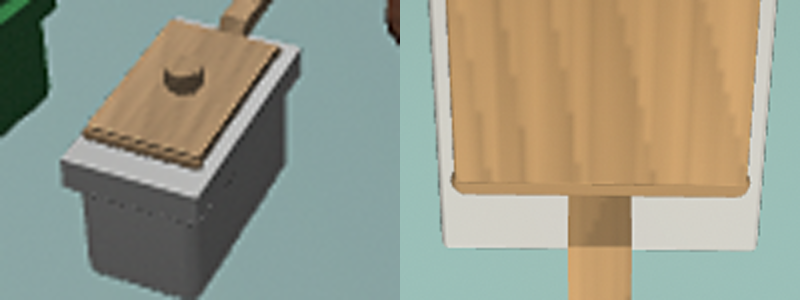

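The crop shows the blade straight under the lid's −y end, with its tip hidden below the bead and the lid still level. The pressure on the shoulder is nearly zero, so I'll push a little harder.

Emit:
{"op": "arm_command", "data": {
  "twist": [
    [0, 0.1, 0],
    [0, 0.1, 0],
    [0, 0.1, 0],
    [0, 0.1, 0],
    [0, 0.1, 0],
    [0, 0.1, 0]
  ],
  "dp": [
    [0.0014, 0, -0.0001],
    [0.0015, 0, -0.0002],
    [0.0016, 0, -0.0002],
    [0.0017, 0, -0.0002],
    [0.0018, 0, -0.0002],
    [0.0019, 0, -0.0002]
  ],
  "hand": [0, 0, 0, 0, 0, 0]
}}

```text
t: 12.92
tcp_pos: [573.9, -111.9, 130.2]
ee_rot: [0.001, 0.754, 0.656, -0.001]
contact_force: [-0.5, -11.9, -0.6]
grip_width: 17.7
```

```bash
python3 - <<'E'
from h import *
rep()
E
```

```text
t 12.93 y -114.59 x 0.27 under 104.96 | F y -11.82 x 1.20 z -0.56 tq [-2.71  0.32 -0.03] tilt [-2.9  0.3] yaw -7.95
```

Emit:
{"op": "arm_command", "data": {
  "twist": [
    [0, 0.15, 0],
    [0, 0.15, 0],
    [0, 0.15, 0],
    [0, 0.15, 0],
    [0, 0.15, 0],
    [0, 0.15, 0],
    [0, 0.15, 0],
    [0, 0.15, 0]
  ],
  "dp": [
    [0.0016, 0, -0.0001],
    [0.0017, 0, -0.0002],
    [0.0018, 0, -0.0002],
    [0.0019, 0, -0.0002],
    [0.002, 0, -0.0002],
    [0.0021, 0, -0.0002],
    [0.0022, 0, -0.0002],
    [0.0022, 0, -0.0002]
  ],
  "hand": [0, 0, 0, 0, 0, 0, 0, 0]
}}

```text
t: 13.92
tcp_pos: [574.0, -111.5, 130.2]
ee_rot: [0.001, 0.754, 0.657, -0.001]
contact_force: [-2.0, -13.3, 0.5]
grip_width: 17.6
```

```bash
python3 - <<'E'
from h import *
rep()
E
```

```text
t 13.93 y -114.25 x 0.26 under 105.05 | F y -13.49 x -0.13 z 0.48 tq [-2.71  0.37 -0.01] tilt [-3.4  0.3] yaw -7.93
```

Emit:
{"op": "arm_command", "data": {
  "twist": [
    [0, 0.1, 0],
    [0, 0.1, 0],
    [0, 0.1, 0],
    [0, 0.1, 0],
    [0, 0.1, 0],
    [0, 0.1, 0]
  ],
  "dp": [
    [0.0019, 0, -0.0001],
    [0.002, 0, -0.0001],
    [0.0021, 0, -0.0001],
    [0.0022, 0, -0.0001],
    [0.0023, 0, -0.0001],
    [0.0024, 0, -0.0001]
  ],
  "hand": [0, 0, 0, 0, 0, 0]
}}

```text
t: 14.68
tcp_pos: [574.1, -111.1, 130.3]
ee_rot: [0.002, 0.754, 0.657, -0.002]
contact_force: [-1.4, -13.9, 0.8]
grip_width: 17.5
```

```bash
python3 - <<'E'
from h import *
rep()
E
```

```text
t 14.68 y -113.78 x 0.29 under 105.10 | F y -13.98 x 0.55 z 0.84 tq [-2.86  0.42  0.  ] tilt [-4.9  0.3] yaw -7.91
```

Emit:
{"op": "arm_command", "data": {
  "twist": [
    [0, 0.15, 0],
    [0, 0.15, 0],
    [0, 0.15, 0],
    [0, 0.15, 0],
    [0, 0.15, 0],
    [0, 0.15, 0],
    [0, 0.15, 0],
    [0, 0.15, 0]
  ],
  "dp": [
    [0.002, 0, 0],
    [0.0022, 0, 0],
    [0.0023, 0, 0],
    [0.0025, 0, 0],
    [0.0026, 0, 0],
    [0.0028, 0, 0],
    [0.0029, 0, 0],
    [0.0031, 0, 0]
  ],
  "hand": [0, 0, 0, 0, 0, 0, 0, 0]
}}

```text
t: 15.68
tcp_pos: [574.3, -109.9, 130.3]
ee_rot: [0.002, 0.754, 0.657, -0.002]
contact_force: [-2.4, -13.7, 1.1]
grip_width: 17.8
```

```bash
python3 - <<'E'
from h import *
rep()
im=np.hstack([cv2.resize(robot.grab_frame('side')[170:230,280:360],(400,300),interpolation=cv2.INTER_CUBIC),cv2.resize(robot.grab_frame('wrist')[60:300,220:420],(250,300),interpolation=cv2.INTER_CUBIC)]); cv2.imwrite('pics/c4.png',im)
E
```

```text
t 15.68 y -112.57 x 0.38 under 105.14 | F y -13.92 x -0.42 z 1.09 tq [-2.82  0.38  0.  ] tilt [-5.4  0.6] yaw -7.9
```

View pics/c4.png

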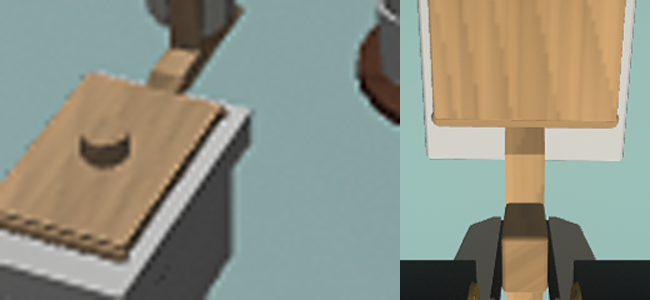

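The side crop shows the blade still tight under the end, and the wrist crop shows the block upright in the jaws. It's sliding in at a steady 14 N or so, so I continue.

Emit:
{"op": "arm_command", "data": {
  "twist": [
    [0, 0.15, 0],
    [0, 0.15, 0],
    [0, 0.15, 0],
    [0, 0.15, 0],
    [0, 0.15, 0],
    [0, 0.15, 0],
    [0, 0.15, 0]
  ],
  "dp": [
    [0.002, 0, 0.0001],
    [0.0022, 0, 0.0001],
    [0.0024, 0, 0.0001],
    [0.0027, 0, 0.0001],
    [0.003, 0, 0.0001],
    [0.0033, 0, 0.0001],
    [0.0035, 0, 0.0001]
  ],
  "hand": [0, 0, 0, 0, 0, 0, 0]
}}

```text
t: 16.65
tcp_pos: [574.6, -108.3, 130.3]
ee_rot: [0.002, 0.754, 0.657, -0.002]
contact_force: [-2.2, -13.5, 1.7]
grip_width: 18.1
```

```bash
python3 - <<'E'
from h import *
rep()
E
```

```text
t 16.65 y -110.96 x 0.48 under 105.09 | F y -13.69 x -0.25 z 1.72 tq [-2.59  0.36 -0.02] tilt [-6.   0.9] yaw -7.88
```

Emit:
{"op": "arm_command", "data": {
  "twist": [
    [0, 0.2, 0],
    [0, 0.35, 0],
    [0, 0.35, 0],
    [0, 0.35, 0],
    [0, 0.35, 0],
    [0, 0.35, 0],
    [0, 0.35, 0],
    [0, 0.35, 0],
    [0, 0.35, 0],
    [0, 0.35, 0],
    [0, 0.35, 0],
    [0, 0.35, 0]
  ],
  "dp": [
    [-0.004, -0.0005, 0],
    [-0.01, -0.0005, 0],
    [-0.017, -0.0005, -0.0005],
    [-0.02, -0.0005, -0.02],
    [-0.02, -0.0005, -0.045],
    [-0.01, -0.0005, -0.065],
    [0.03, -0.0005, -0.07],
    [0.08, -0.0005, -0.07],
    [0.13, -0.0005, -0.07],
    [0.18, -0.0005, -0.07],
    [0.22, -0.0005, -0.065],
    [0.236, -0.0005, -0.06]
  ],
  "hand": [0, 0, 0, 0, 0, 0, 0, 0, 0, 0, 0, 0]
}}

```text
t: 18.15
tcp_pos: [606.5, 127.6, 188.6]
ee_rot: [0.0, 0.753, 0.658, 0.0]
contact_force: [-0.4, -0.6, -0.5]
grip_width: 17.7
```

```bash
python3 - <<'E'
from h import *
rep(); goto(can(124.5,106),-8.1)
im=robot.grab_frame('side'); cv2.imwrite('pics/s5.png',cv2.resize(im[130:280,230:430],(800,600),interpolation=cv2.INTER_CUBIC))
E
```

```text
t 18.15 y 127.07 x -1.21 under 163.38 | F y -0.65 x -0.34 z -0.48 tq [-0.03 -0.1   0.04] tilt [0.4 0.8] yaw -7.78
goto [np.float64(607.342203376229), np.float64(124.8579453857114), 131.2] -8.1 dp [-0.0026, 0.0012, 0.0574] tw [0.04, -0.02, 0.32]
```

View pics/s5.png

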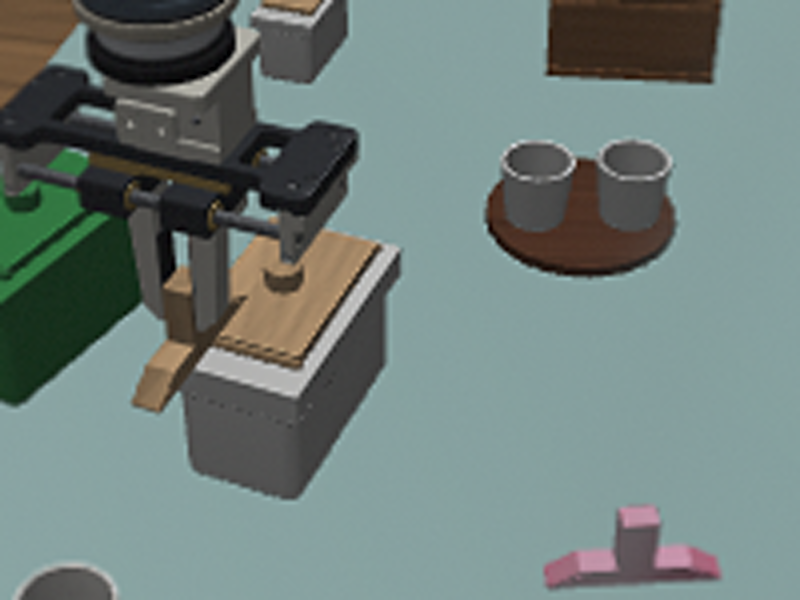

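```bash
python3 - <<'E'
from h import *
Q=robot.camera_params('side'); s,R=st(); o=s['tcp_pos']+R@[0,0,25.2]
for n,v in [('outer tip bottom mid',[55,0,0]),('outer corners',[55,-9,0]),('',[55,9,0]),('inner tip corners',[-55,-9,0]),('',[-55,9,0])]:
    q=proj(Q,o+R@np.array(v,float)); print(n,((q-[230,130])*4).round(1))
print(onz(robot.camera_params('scene'),(216,262),110))
E
```

```text
outer tip bottom mid [142.2 410.6]
outer corners [156.6 414.7]
 [128.  406.5]
inner tip corners [243.1 299. ]
 [216.2 292.1]
[798.23977937 -24.38956367 110.        ]
```

Emit:
{"op": "arm_command", "data": {
  "twist": [
    [0, 0, 0.3],
    [0, 0, 0.3],
    [0, 0, 0.3],
    [0, 0, 0.3],
    [0, 0, 0.3],
    [0, 0, 0.3]
  ],
  "dp": [
    [-0.0026, 0.0012, 0.025],
    [-0.0026, 0.0012, 0.045],
    [-0.0026, 0.0012, 0.055],
    [-0.0026, 0.0012, 0.0575],
    [-0.0026, 0.0012, 0.058],
    [-0.0026, 0.0012, 0.058]
  ],
  "hand": [0, 0, 0, 0, 0, 0]
}}

```text
t: 18.95
tcp_pos: [607.4, 125.3, 130.5]
ee_rot: [0.0, 0.755, 0.656, 0.0]
contact_force: [-0.2, 0.1, 0.2]
grip_width: 17.6
```

```bash
python3 - <<'E'
from h import *
rep(); goto(can(117,104.4),-8.1)
E
```

```text
t 18.95 y 124.99 x -0.01 under 105.26 | F y 0.10 x -0.23 z 0.19 tq [-0.04 -0.06  0.02] tilt [0.6 0.7] yaw -8.08
goto [np.float64(606.2854441366972), np.float64(117.43276795283722), 129.6] -8.1 dp [-0.008, 0.0, 0.0009] tw [0.04, -0.03, 0.02]
```

Emit:
{"op": "arm_command", "data": {
  "twist": [
    [0, 0, 0],
    [0, 0, 0],
    [0, 0, 0]
  ],
  "dp": [
    [-0.001, 0, 0.0003],
    [-0.002, 0, 0.0006],
    [-0.002, 0, 0.0006]
  ],
  "hand": [0, 0, 0]
}}

```text
t: 19.32
tcp_pos: [607.1, 123.3, 129.9]
ee_rot: [0.0, 0.755, 0.656, 0.0]
contact_force: [-0.5, -0.1, -0.4]
grip_width: 17.8
```

Emit:
{"op": "arm_command", "data": {
  "twist": [
    [0, 0, 0],
    [0, 0, 0],
    [0, 0, 0]
  ],
  "dp": [
    [-0.001, 0, 0.0002],
    [-0.002, 0, 0.0003],
    [-0.002, 0, 0.0003]
  ],
  "hand": [0, 0, 0]
}}

```text
t: 19.7
tcp_pos: [606.9, 121.2, 129.7]
ee_rot: [0.0, 0.755, 0.655, 0.001]
contact_force: [0.8, 0.4, 0.1]
grip_width: 17.7
```

```bash
python3 - <<'E'
from h import *
rep()
E
```

```text
t 19.70 y 120.84 x 0.06 under 104.47 | F y 0.50 x 0.75 z 0.11 tq [-0.13 -0.03  0.05] tilt [0.6 0.9] yaw -8.09
```

Emit:
{"op": "arm_command", "data": {
  "twist": [
    [0, 0, 0],
    [0, 0, 0],
    [0, 0, 0],
    [0, 0, 0],
    [0, -0.1, 0],
    [0, -0.1, 0],
    [0, -0.2, 0],
    [0, -0.2, 0],
    [0, -0.3, 0],
    [0, -0.3, 0]
  ],
  "dp": [
    [-0.001, 0, 0],
    [-0.0025, 0, 0],
    [-0.004, 0, 0],
    [-0.005, 0, 0],
    [-0.0056, 0, 0],
    [-0.0062, 0, 0],
    [-0.0066, 0, 0],
    [-0.007, 0, 0],
    [-0.0073, 0, 0],
    [-0.0076, 0, 0]
  ],
  "hand": [0, 0, 0, 0, 0, 0, 0, 0, 0, 0]
}}

```text
t: 20.95
tcp_pos: [606.0, 114.8, 129.7]
ee_rot: [0.001, 0.755, 0.655, -0.001]
contact_force: [1.0, 8.8, -1.0]
grip_width: 17.9
```

```bash
python3 - <<'E'
from h import *
rep()
E
```

```text
t 20.95 y 114.36 x 0.05 under 104.51 | F y 8.80 x -0.29 z -0.98 tq [ 1.9  -0.31  0.01] tilt [-2.8  1.2] yaw -8.09
```

Emit:
{"op": "arm_command", "data": {
  "twist": [
    [0, 0.1, 0],
    [0, 0.1, 0],
    [0, 0.1, 0],
    [0, 0.1, 0],
    [0, 0.1, 0],
    [0, 0.1, 0],
    [0, 0.1, 0],
    [0, 0.1, 0],
    [0, 0.1, 0],
    [0, 0.1, 0]
  ],
  "dp": [
    [-0.0013, 0, 0],
    [-0.0015, 0, 0],
    [-0.0017, 0, 0],
    [-0.0019, 0, 0],
    [-0.0021, 0, 0],
    [-0.0024, 0, 0],
    [-0.0026, 0, 0],
    [-0.0029, 0, 0],
    [-0.0031, 0, 0],
    [-0.0033, 0, 0]
  ],
  "hand": [0, 0, 0, 0, 0, 0, 0, 0, 0, 0]
}}

```text
t: 22.2
tcp_pos: [606.0, 113.7, 130.2]
ee_rot: [0.0, 0.755, 0.655, 0.002]
contact_force: [1.6, 14.5, 1.4]
grip_width: 17.7
```

```bash
python3 - <<'E'
from h import *
rep()
E
```

```text
t 22.20 y 113.29 x 0.22 under 105.01 | F y 14.56 x -0.47 z 1.40 tq [ 2.81 -0.38 -0.07] tilt [2.7 2.5] yaw -8.1
```

Emit:
{"op": "arm_command", "data": {
  "twist": [
    [0, -0.1, 0],
    [0, -0.1, 0],
    [0, -0.1, 0],
    [0, -0.1, 0],
    [0, -0.1, 0],
    [0, -0.1, 0],
    [0, -0.1, 0],
    [0, -0.1, 0],
    [0, -0.1, 0],
    [0, -0.1, 0],
    [0, -0.1, 0],
    [0, -0.1, 0]
  ],
  "dp": [
    [-0.0021, 0, -0.0001],
    [-0.0024, 0, -0.0001],
    [-0.0027, 0, -0.0001],
    [-0.003, 0, -0.0001],
    [-0.0033, 0, -0.0001],
    [-0.0036, 0, -0.0001],
    [-0.0039, 0, -0.0001],
    [-0.0042, 0, -0.0001],
    [-0.0045, 0, -0.0001],
    [-0.0048, 0, -0.0001],
    [-0.0051, 0, -0.0001],
    [-0.0054, 0, -0.0001]
  ],
  "hand": [0, 0, 0, 0, 0, 0, 0, 0, 0, 0, 0, 0]
}}

```text
t: 23.7
tcp_pos: [605.8, 110.5, 130.9]
ee_rot: [0.0, 0.755, 0.655, 0.003]
contact_force: [2.4, 15.1, 2.0]
grip_width: 18.0
```

```bash
python3 - <<'E'
from h import *
rep()
E
```

```text
t 23.70 y 110.09 x 0.54 under 105.71 | F y 15.26 x 0.22 z 1.99 tq [ 2.89 -0.45 -0.04] tilt [4.7 4.2] yaw -8.1
```

Emit:
{"op": "arm_command", "data": {
  "twist": [
    [0, -0.2, 0],
    [0, -0.4, 0],
    [0, -0.6, 0],
    [0, -0.8, 0],
    [0, -0.9, 0],
    [0, -1.0, 0],
    [0, -1.0, 0],
    [0, -1.0, 0],
    [0, -1.0, 0],
    [0, -1.0, 0],
    [0, -1.0, 0],
    [0, -1.0, 0]
  ],
  "dp": [
    [-0.0021, 0, 0.0001],
    [-0.0023, 0, 0.0002],
    [-0.0025, 0, 0.0003],
    [-0.0027, 0, 0.0004],
    [-0.003, 0, 0.0005],
    [-0.0033, 0, 0.0005],
    [-0.0036, 0, 0.0006],
    [-0.0039, 0, 0.0006],
    [-0.0042, 0, 0.0006],
    [-0.0045, 0, 0.0006],
    [-0.0047, 0, 0.0006],
    [-0.0049, 0, 0.0006]
  ],
  "hand": [0, 0, 0, 0, 0, 0, 0, 0, 0, 0, 0, 0]
}}

```text
t: 25.2
tcp_pos: [605.6, 107.6, 130.6]
ee_rot: [0.005, 0.755, 0.655, -0.002]
contact_force: [1.8, 13.5, 1.1]
grip_width: 18.0
```

```bash
python3 - <<'E'
from h import *
rep()
E
```

```text
t 25.20 y 107.14 x 0.72 under 105.44 | F y 13.64 x -0.12 z 1.11 tq [ 2.61 -0.49  0.04] tilt [-9.6  5.3] yaw -8.1
```

Emit:
{"op": "arm_command", "data": {
  "twist": [
    [0, 0, 0],
    [0.1, 0.2, 0],
    [0.2, 0.4, 0],
    [0.3, 0.55, 0],
    [0.3, 0.55, 0],
    [0.3, 0.55, 0],
    [0.3, 0.55, 0],
    [0.3, 0.55, 0],
    [0.3, 0.55, 0],
    [0.3, 0.55, 0],
    [0.3, 0.55, 0],
    [0.3, 0.55, 0]
  ],
  "dp": [
    [0.004, 0, 0],
    [0.011, 0, 0],
    [0.018, 0, -0.001],
    [0.02, 0, -0.02],
    [0.02, 0, -0.045],
    [0.01, 0, -0.065],
    [-0.03, 0, -0.07],
    [-0.08, -0.0005, -0.07],
    [-0.13, -0.0005, -0.07],
    [-0.18, -0.0005, -0.068],
    [-0.22, -0.0005, -0.06],
    [-0.232, -0.0005, -0.055]
  ],
  "hand": [0, 0, 0, 0, 0, 0, 0, 0, 0, 0, 0, 0]
}}

```text
t: 26.7
tcp_pos: [571.5, -123.8, 187.7]
ee_rot: [-0.0, 0.756, 0.654, -0.0]
contact_force: [-0.3, 1.0, -0.9]
grip_width: 17.9
```

```bash
python3 - <<'E'
from h import *
rep(); goto(can(-124.5,106),-8.1)
im=robot.grab_frame('side'); cv2.imwrite('pics/s6.png',cv2.resize(im[150:250,250:383],(798,600),interpolation=cv2.INTER_CUBIC))
Q=robot.camera_params('side'); s,R=st(); o=s['tcp_pos']+R@[0,0,25.2]
for v in [[55,-9,0],[55,9,0],[-55,-9,0],[-55,9,0]]: print(((proj(Q,o+R@np.array(v,float))-[250,150])*6).round(1))
for L in (0,5): print('lid L end mid z',L,((proj(Q,[*(C+66*U),112+L])-[250,150])*6).round(1))
E
```

```text
t 26.70 y -126.69 x -0.48 under 162.52 | F y 0.94 x -0.39 z -0.88 tq [ 0.04 -0.07 -0.  ] tilt [-0.1 -0.3] yaw -8.26
goto [np.float64(572.2577966237709), np.float64(-121.65794538571141), 131.2] -8.1 dp [0.0022, 0.0005, 0.0565] tw [-0.02, 0.01, -0.16]
[387.2 139.6]
[350.1 131. ]
[480.8  17.3]
[445.7   9.9]
lid L end mid z 0 [236.4 408.5]
lid L end mid z 5 [235.7 399.3]
```

View pics/s6.png

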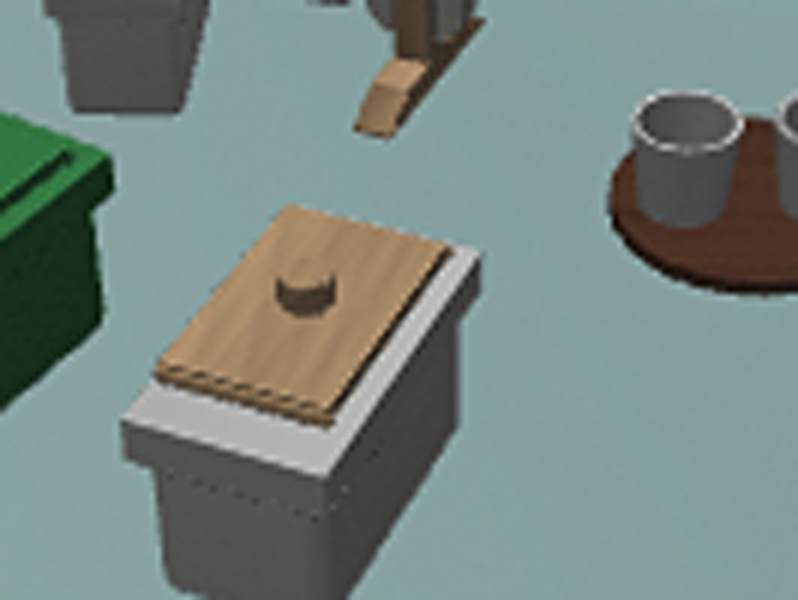

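The side crop shows the lid's left end up: bead mid row is about 398, where closed would be 408 and +5 mm would be 399, so it agrees with the 5 mm I intended. The wedge sits in the jaws with about 0.6° of pitch. Next is the right end.

Emit:
{"op": "arm_command", "data": {
  "twist": [
    [0, -0.4, -0.2],
    [0, -0.4, -0.2],
    [0, -0.4, -0.2],
    [0, -0.4, -0.2],
    [0, -0.4, -0.2],
    [0, -0.4, -0.2],
    [0, -0.4, -0.2]
  ],
  "dp": [
    [0.0022, 0.0005, 0.025],
    [0.0022, 0.0005, 0.045],
    [0.0022, 0.0005, 0.054],
    [0.0022, 0.0005, 0.0565],
    [0.003, 0.0005, 0.057],
    [0.004, 0.0005, 0.0575],
    [0.004, 0.0005, 0.0575]
  ],
  "hand": [0, 0, 0, 0, 0, 0, 0]
}}

```text
t: 27.62
tcp_pos: [572.5, -119.8, 130.0]
ee_rot: [0.002, 0.755, 0.656, -0.003]
contact_force: [0.0, -0.6, -0.6]
grip_width: 17.6
```

```bash
python3 - <<'E'
from h import *
rep()
E
```

```text
t 27.62 y -122.60 x 0.01 under 104.79 | F y -0.54 x 0.10 z -0.55 tq [-0.   -0.08 -0.05] tilt [-7.2 -0.5] yaw -8.03
```

Emit:
{"op": "arm_command", "data": {
  "twist": [
    [0, 0, 0],
    [0, 0, 0],
    [0, 0, 0],
    [0, 0, 0],
    [0, 0, 0],
    [0, 0, 0],
    [0, 0, 0]
  ],
  "dp": [
    [0.001, 0, 0.0002],
    [0.003, 0, 0.0003],
    [0.005, 0, 0.0004],
    [0.007, 0, 0.0004],
    [0.0085, 0, 0.0004],
    [0.0095, 0, 0.0004],
    [0.01, 0, 0.0004]
  ],
  "hand": [0, 0, 0, 0, 0, 0, 0]
}}

```text
t: 28.5
tcp_pos: [573.8, -110.3, 129.4]
ee_rot: [0.002, 0.755, 0.656, -0.003]
contact_force: [-0.9, -4.5, -2.1]
grip_width: 17.8
```

```bash
python3 - <<'E'
from h import *
rep()
E
```

```text
t 28.50 y -112.99 x -0.03 under 104.21 | F y -4.58 x -0.28 z -2.05 tq [-1.08  0.    0.06] tilt [-8.  -0.6] yaw -8.02
```

Emit:
{"op": "arm_command", "data": {
  "twist": [
    [0, 0, 0],
    [0, 0, 0],
    [0, 0, 0],
    [0, 0, 0],
    [0, 0, 0],
    [0, 0, 0],
    [0, 0, 0],
    [0, 0, 0],
    [0, 0, 0],
    [0, 0, 0],
    [0, 0, 0],
    [0, 0, 0]
  ],
  "dp": [
    [0.0008, 0, 0.0001],
    [0.0012, 0, 0.0001],
    [0.0016, 0, 0.0002],
    [0.0019, 0, 0.0002],
    [0.0022, 0, 0.0002],
    [0.0025, 0, 0.0002],
    [0.0028, 0, 0.0002],
    [0.0031, 0, 0.0002],
    [0.0034, 0, 0.0002],
    [0.0037, 0, 0.0002],
    [0.004, 0, 0.0002],
    [0.0043, 0, 0.0002]
  ],
  "hand": [0, 0, 0, 0, 0, 0, 0, 0, 0, 0, 0, 0]
}}

```text
t: 30.0
tcp_pos: [574.5, -108.0, 129.6]
ee_rot: [0.004, 0.755, 0.656, -0.004]
contact_force: [-2.7, -13.4, 0.5]
grip_width: 17.5
```

```bash
python3 - <<'E'
from h import *
rep()
E
```

```text
t 30.00 y -110.62 x 0.27 under 104.39 | F y -13.62 x -0.80 z 0.52 tq [-2.74  0.41  0.02] tilt [-11.1   0.3] yaw -8.01
```

Emit:
{"op": "arm_command", "data": {
  "twist": [
    [0, 0.1, 0],
    [0, 0.2, 0],
    [0, 0.3, 0],
    [0, 0.4, 0],
    [0, 0.4, 0],
    [0, 0.5, 0],
    [0, 0.5, 0],
    [0, 0.5, 0],
    [0, 0.5, 0],
    [0, 0.5, 0],
    [0, 0.5, 0],
    [0, 0.5, 0]
  ],
  "dp": [
    [0.0022, 0, 0.0],
    [0.0026, 0, 0.0001],
    [0.003, 0, 0.0002],
    [0.0034, 0, 0.0002],
    [0.0038, 0, 0.0002],
    [0.0042, 0, 0.0002],
    [0.0046, 0, 0.0002],
    [0.005, 0, 0.0002],
    [0.0054, 0, 0.0002],
    [0.0058, 0, 0.0002],
    [0.0062, 0, 0.0002],
    [0.0065, 0, 0.0002]
  ],
  "hand": [0, 0, 0, 0, 0, 0, 0, 0, 0, 0, 0, 0]
}}

```text
t: 31.5
tcp_pos: [575.5, -103.3, 129.6]
ee_rot: [0.002, 0.755, 0.656, -0.002]
contact_force: [-2.1, -12.8, 0.6]
grip_width: 17.7
```

```bash
python3 - <<'E'
from h import *
rep()
E
```

```text
t 31.50 y -105.83 x 0.58 under 104.43 | F y -13.01 x -0.25 z 0.56 tq [-2.48  0.3   0.03] tilt [-5.1  1.1] yaw -8.0
```

Emit:
{"op": "arm_command", "data": {
  "twist": [
    [0, 0.15, 0],
    [0, 0.15, 0],
    [0, 0.15, 0],
    [0, 0.15, 0],
    [0, 0.15, 0],
    [0, 0.15, 0]
  ],
  "dp": [
    [0.0021, 0, 0.0001],
    [0.0025, 0, 0.0001],
    [0.0029, 0, 0.0001],
    [0.0033, 0, 0.0001],
    [0.0037, 0, 0.0001],
    [0.0041, 0, 0.0001]
  ],
  "hand": [0, 0, 0, 0, 0, 0]
}}

```text
t: 32.25
tcp_pos: [576.0, -100.7, 129.6]
ee_rot: [0.002, 0.755, 0.656, -0.001]
contact_force: [-1.8, -11.1, -1.2]
grip_width: 17.7
```

```bash
python3 - <<'E'
from h import *
rep()
E
```

```text
t 32.25 y -103.23 x 0.71 under 104.41 | F y -11.27 x -0.19 z -1.23 tq [-2.34  0.34 -0.05] tilt [-4.9  1.4] yaw -7.99
```

Emit:
{"op": "arm_command", "data": {
  "twist": [
    [0, 0, 0],
    [0, 0, 0],
    [0, 0, 0],
    [0, 0, 0],
    [0, 0, 0],
    [0, 0, 0],
    [0, 0, 0],
    [0, 0, 0],
    [0, 0, 0],
    [0, 0, 0],
    [0, 0, 0],
    [0, 0, 0]
  ],
  "dp": [
    [-0.005, -0.0005, 0],
    [-0.013, -0.0005, 0],
    [-0.022, -0.0005, -0.002],
    [-0.025, -0.0005, -0.025],
    [-0.025, -0.0005, -0.055],
    [-0.01, -0.0005, -0.07],
    [0.03, -0.0005, -0.075],
    [0.08, 0, -0.075],
    [0.13, 0, -0.075],
    [0.18, 0, -0.073],
    [0.22, 0, -0.066],
    [0.228, 0, -0.055]
  ],
  "hand": [0, 0, 0, 0, 0, 0, 0, 0, 0, 0, 0, 0]
}}

```text
t: 33.75
tcp_pos: [607.3, 128.2, 182.9]
ee_rot: [0.002, 0.754, 0.657, -0.001]
contact_force: [-0.2, 0.3, -1.5]
grip_width: 17.5
```

```bash
python3 - <<'E'
from h import *
rep(); s,R=st(); print((R.T@(np.array(can(122,106))-s['tcp_pos'])).round(1))
im=robot.grab_frame('side'); cv2.imwrite('pics/s7.png',im)
E
```

```text
t 33.75 y 127.78 x -0.47 under 157.69 | F y 0.25 x -0.27 z -1.51 tq [-0.14 -0.04 -0.01] tilt [-4.6  1.3] yaw -7.83
[-5.5  0.4 51.7]
```

Emit:
{"op": "arm_command", "data": {
  "twist": [
    [0, 0, 0.2],
    [0, 0, 0.2],
    [0, 0, 0.2],
    [0, 0, 0.2],
    [0, 0, 0.2],
    [0, 0, 0.2],
    [0, 0, 0.2]
  ],
  "dp": [
    [-0.002, 0.0004, 0.022],
    [-0.003, 0.0004, 0.04],
    [-0.004, 0.0004, 0.049],
    [-0.005, 0.0004, 0.0517],
    [-0.0055, 0.0004, 0.0525],
    [-0.0055, 0.0004, 0.053],
    [-0.0055, 0.0004, 0.053]
  ],
  "hand": [0, 0, 0, 0, 0, 0, 0]
}}

```text
t: 34.67
tcp_pos: [606.6, 122.0, 129.8]
ee_rot: [0.002, 0.755, 0.655, -0.001]
contact_force: [-4.1, 4.0, 7.5]
grip_width: 17.9
```

```bash
python3 - <<'E'
from h import *
rep()
E
```

```text
t 34.67 y 121.60 x -0.30 under 104.56 | F y 3.35 x -4.59 z 7.54 tq [ 0.35  0.66 -0.18] tilt [-4.2  0.3] yaw -8.09
```

Emit:
{"op": "arm_command", "data": {
  "twist": [
    [0, 0, 0],
    [0, 0, 0],
    [0, 0, 0],
    [0, 0, 0],
    [0, 0, 0],
    [0, 0, 0],
    [0, 0, 0],
    [0, 0, 0]
  ],
  "dp": [
    [0, 0, -0.0003],
    [-0.001, 0, -0.0004],
    [-0.003, 0, -0.0004],
    [-0.0055, 0, -0.0004],
    [-0.008, 0, -0.0004],
    [-0.01, 0, -0.0004],
    [-0.0115, 0, -0.0004],
    [-0.0125, 0, -0.0004]
  ],
  "hand": [0, 0, 0, 0, 0, 0, 0, 0]
}}

```text
t: 35.67
tcp_pos: [604.8, 109.5, 130.2]
ee_rot: [0.001, 0.755, 0.655, -0.002]
contact_force: [0.0, 0.3, -1.3]
grip_width: 17.9
```

```bash
python3 - <<'E'
from h import *
rep()
E
```

```text
t 35.67 y 108.98 x -0.32 under 104.97 | F y 0.29 x -0.01 z -1.31 tq [-0.02 -0.1   0.03] tilt [-4.3  0.2] yaw -8.09
```

Emit:
{"op": "arm_command", "data": {
  "twist": [
    [0, 0, 0],
    [0, 0, 0],
    [0, 0, 0],
    [0, 0, 0],
    [0, -0.1, 0],
    [0, -0.1, 0],
    [0, -0.2, 0],
    [0, -0.2, 0],
    [0, -0.2, 0],
    [0, -0.2, 0],
    [0, -0.2, 0],
    [0, -0.2, 0]
  ],
  "dp": [
    [-0.0008, 0, 0.0001],
    [-0.0016, 0, 0.0002],
    [-0.0022, 0, 0.0002],
    [-0.0028, 0, 0.0002],
    [-0.0033, 0, 0.0002],
    [-0.0037, 0, 0.0002],
    [-0.0041, 0, 0.0002],
    [-0.0045, 0, 0.0002],
    [-0.0049, 0, 0.0002],
    [-0.0053, 0, 0.0002],
    [-0.0057, 0, 0.0002],
    [-0.0061, 0, 0.0002]
  ],
  "hand": [0, 0, 0, 0, 0, 0, 0, 0, 0, 0, 0, 0]
}}

```text
t: 37.17
tcp_pos: [604.4, 105.5, 130.3]
ee_rot: [0.002, 0.755, 0.655, -0.001]
contact_force: [2.7, 12.9, 0.0]
grip_width: 18.3
```

```bash
python3 - <<'E'
from h import *
rep()
E
```

```text
t 37.17 y 104.92 x -0.15 under 105.14 | F y 13.18 x 0.88 z 0.05 tq [ 2.53 -0.41  0.01] tilt [-4.3  1.4] yaw -8.09
```

Emit:
{"op": "arm_command", "data": {
  "twist": [
    [0, -0.1, 0],
    [0, -0.1, 0],
    [0, -0.2, 0],
    [0, -0.2, 0],
    [0, -0.2, 0],
    [0, -0.2, 0],
    [0, -0.2, 0],
    [0, -0.2, 0],
    [0, -0.2, 0],
    [0, -0.2, 0],
    [0, -0.2, 0],
    [0, -0.2, 0]
  ],
  "dp": [
    [-0.0021, 0, 0.0001],
    [-0.0025, 0, 0.0001],
    [-0.0029, 0, 0.0002],
    [-0.0033, 0, 0.0002],
    [-0.0037, 0, 0.0002],
    [-0.0041, 0, 0.0002],
    [-0.0045, 0, 0.0002],
    [-0.0049, 0, 0.0002],
    [-0.0053, 0, 0.0002],
    [-0.0057, 0, 0.0002],
    [-0.0061, 0, 0.0002],
    [-0.0065, 0, 0.0002]
  ],
  "hand": [0, 0, 0, 0, 0, 0, 0, 0, 0, 0, 0, 0]
}}

```text
t: 38.67
tcp_pos: [603.8, 100.8, 130.3]
ee_rot: [0.002, 0.755, 0.655, -0.001]
contact_force: [0.7, 10.0, -1.1]
grip_width: 17.8
```

```bash
python3 - <<'E'
from h import *
rep()
E
```

```text
t 38.67 y 100.16 x -0.07 under 105.15 | F y 9.96 x -0.67 z -1.10 tq [ 2.17 -0.34 -0.  ] tilt [-4.9  2.3] yaw -8.09
```

Emit:
{"op": "arm_command", "data": {
  "twist": [
    [0, 0, 0],
    [0, 0, 0],
    [0, 0, 0],
    [0, 0, 0]
  ],
  "dp": [
    [-0.0016, 0, 0],
    [-0.0019, 0, 0],
    [-0.0022, 0, 0],
    [-0.0025, 0, 0]
  ],
  "hand": [0, 0, 0, 0]
}}

```text
t: 39.17
tcp_pos: [603.7, 100.0, 130.5]
ee_rot: [0.002, 0.755, 0.655, 0.0]
contact_force: [1.0, 10.8, -1.0]
grip_width: 17.7
```

```bash
python3 - <<'E'
from h import *
rep()
E
```

```text
t 39.17 y 99.36 x -0.06 under 105.25 | F y 10.85 x -0.49 z -1.05 tq [ 2.07 -0.33  0.01] tilt [-2.   2.8] yaw -8.1
```

Emit:
{"op": "arm_command", "data": {
  "twist": [
    [0, 0, 0],
    [0, 0, 0],
    [0.1, 0, 0],
    [0.1, 0, 0],
    [0.1, 0, 0],
    [0.1, 0, 0],
    [0.1, 0, 0],
    [0.1, 0, 0],
    [0.1, 0, 0],
    [0.1, 0, 0],
    [0.1, 0, 0],
    [0.1, 0, 0]
  ],
  "dp": [
    [0.006, 0, 0],
    [0.015, 0, 0],
    [0.024, 0, -0.002],
    [0.027, 0, -0.025],
    [0.025, 0, -0.055],
    [0.01, 0, -0.07],
    [-0.03, 0, -0.075],
    [-0.08, 0, -0.075],
    [-0.13, 0, -0.075],
    [-0.18, 0, -0.073],
    [-0.215, 0, -0.064],
    [-0.223, 0, -0.05]
  ],
  "hand": [0, 0, 0, 0, 0, 0, 0, 0, 0, 0, 0, 0]
}}

```text
t: 40.67
tcp_pos: [571.6, -123.0, 180.5]
ee_rot: [0.001, 0.756, 0.654, -0.0]
contact_force: [-0.0, 1.0, -0.6]
grip_width: 18.0
```

```bash
python3 - <<'E'
from h import *
rep(); s,R=st(); print((R.T@(np.array(can(-118,105.5))-s['tcp_pos'])).round(1))
im=robot.grab_frame('side'); cv2.imwrite('pics/s8.png',cv2.resize(im[150:250,250:383],(798,600),interpolation=cv2.INTER_CUBIC))
Q=robot.camera_params('side')
for L in (0,5,9.5): print('L',L,((proj(Q,[*(C+66*U),112+L])-[250,150])*6).round(1))
E
```

```text
t 40.67 y -125.93 x -0.45 under 155.26 | F y 0.97 x -0.17 z -0.62 tq [-0.04 -0.1   0.01] tilt [-2.4  1.3] yaw -8.25
[ 8.   0.4 49.7]
L 0 [236.4 408.5]
L 5 [235.7 399.3]
L 9.5 [235.1 391. ]
```

View pics/s8.png

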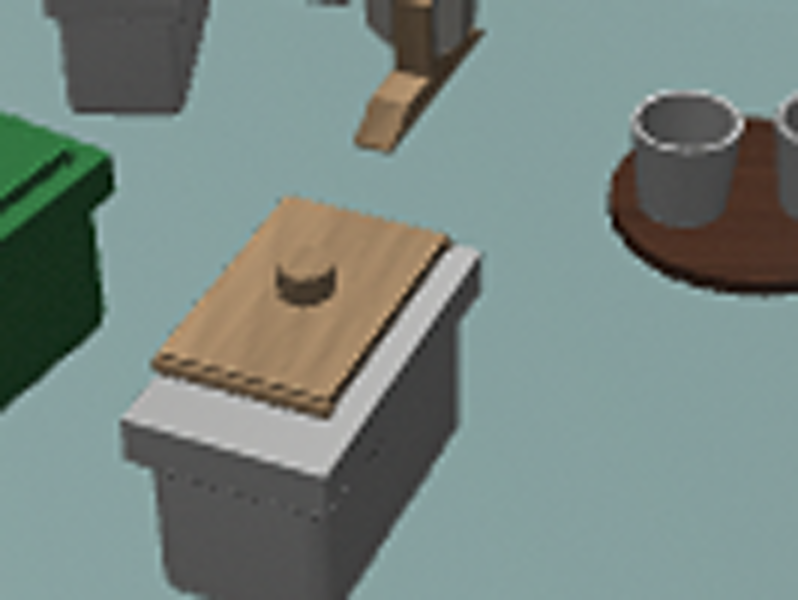

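The side crop shows both ends raised by another 5 mm or so since the last view (left bead about 10 px up, right corner (288,205) to (288,196)), with the lid level within a few mm. One more go at the right end.

Emit:
{"op": "arm_command", "data": {
  "twist": [
    [0, 0, -0.1],
    [0, 0, -0.1],
    [0, 0, -0.1],
    [0, 0, -0.1],
    [0, 0, -0.1],
    [0, 0, -0.1],
    [0, 0, -0.1]
  ],
  "dp": [
    [0.001, 0.0004, 0.022],
    [0.001, 0.0004, 0.038],
    [0.001, 0.0004, 0.047],
    [0.001, 0.0004, 0.0495],
    [0.003, 0.0004, 0.05],
    [0.007, 0.0004, 0.0503],
    [0.01, 0.0004, 0.0503]
  ],
  "hand": [0, 0, 0, 0, 0, 0, 0]
}}

```text
t: 41.6
tcp_pos: [573.5, -113.0, 129.2]
ee_rot: [0.001, 0.755, 0.655, -0.001]
contact_force: [-0.1, -5.1, 5.8]
grip_width: 17.7
```

```bash
python3 - <<'E'
from h import *
rep()
E
```

```text
t 41.60 y -115.77 x -0.02 under 104.01 | F y -5.10 x 0.63 z 5.82 tq [-0.84  0.05 -0.02] tilt [-3.1  1. ] yaw -8.11
```

Emit:
{"op": "arm_command", "data": {
  "twist": [
    [0, 0, 0],
    [0, 0, 0],
    [0, 0, 0],
    [0, 0, 0],
    [0, 0, 0],
    [0, 0, 0],
    [0, 0, 0],
    [0, 0, 0]
  ],
  "dp": [
    [0, 0, -0.0004],
    [0.0015, 0, -0.0004],
    [0.0035, 0, -0.0004],
    [0.0055, 0, -0.0004],
    [0.0075, 0, -0.0004],
    [0.009, 0, -0.0004],
    [0.0103, 0, -0.0004],
    [0.0115, 0, -0.0004]
  ],
  "hand": [0, 0, 0, 0, 0, 0, 0, 0]
}}

```text
t: 42.6
tcp_pos: [575.1, -101.6, 129.6]
ee_rot: [0.001, 0.755, 0.655, -0.001]
contact_force: [-0.2, -2.0, -0.6]
grip_width: 18.0
```

```bash
python3 - <<'E'
from h import *
rep()
E
```

```text
t 42.60 y -104.26 x -0.04 under 104.37 | F y -2.03 x 0.07 z -0.64 tq [-0.42  0.04  0.  ] tilt [-3.1  1. ] yaw -8.11
```

Emit:
{"op": "arm_command", "data": {
  "twist": [
    [0, 0, 0],
    [0, 0, 0],
    [0, 0.1, 0],
    [0, 0.1, 0],
    [0, 0.1, 0],
    [0, 0.1, 0],
    [0, 0.1, 0],
    [0, 0.1, 0],
    [0, 0.1, 0],
    [0, 0.1, 0],
    [0, 0.1, 0],
    [0, 0.1, 0]
  ],
  "dp": [
    [0.0006, 0, 0],
    [0.0012, 0, 0],
    [0.0018, 0, 0.0001],
    [0.0022, 0, 0.0001],
    [0.0026, 0, 0.0001],
    [0.003, 0, 0.0001],
    [0.0034, 0, 0.0001],
    [0.0038, 0, 0.0001],
    [0.0042, 0, 0.0001],
    [0.0047, 0, 0.0001],
    [0.0052, 0, 0.0001],
    [0.0057, 0, 0.0001]
  ],
  "hand": [0, 0, 0, 0, 0, 0, 0, 0, 0, 0, 0, 0]
}}

```text
t: 44.1
tcp_pos: [575.8, -97.7, 129.6]
ee_rot: [0.002, 0.755, 0.655, -0.001]
contact_force: [-1.8, -11.6, -0.1]
grip_width: 18.0
```

```bash
python3 - <<'E'
from h import *
rep()
E
```

```text
t 44.10 y -100.26 x 0.16 under 104.39 | F y -11.70 x -0.15 z -0.10 tq [-2.33  0.26 -0.01] tilt [-4.2  1.5] yaw -8.1
```

Emit:
{"op": "arm_command", "data": {
  "twist": [
    [0, 0, 0],
    [0, 0, 0],
    [0, 0, 0],
    [0, 0, 0],
    [0, 0, 0]
  ],
  "dp": [
    [0.0018, 0, 0],
    [0.0021, 0, 0],
    [0.0024, 0, 0],
    [0.0027, 0, 0],
    [0.003, 0, 0]
  ],
  "hand": [0, 0, 0, 0, 0]
}}

```text
t: 44.72
tcp_pos: [576.2, -95.5, 129.6]
ee_rot: [0.002, 0.755, 0.655, -0.001]
contact_force: [-1.0, -5.9, -0.7]
grip_width: 18.1
```

```bash
python3 - <<'E'
from h import *
rep()
E
```

```text
t 44.73 y -98.01 x 0.20 under 104.39 | F y -6.00 x -0.13 z -0.69 tq [-1.26  0.07  0.01] tilt [-5.3  1.6] yaw -8.1
```

Emit:
{"op": "arm_command", "data": {
  "twist": [
    [0, 0, 0],
    [0, 0, 0],
    [0, 0, 0],
    [0, 0, 0],
    [0, 0, 0]
  ],
  "dp": [
    [-0.006, 0, 0],
    [-0.015, 0, 0],
    [-0.025, 0, -0.002],
    [-0.03, 0, -0.03],
    [-0.03, 0, -0.075]
  ],
  "hand": [0, 0, 0, 0, 0]
}}

```text
t: 45.35
tcp_pos: [571.0, -125.5, 204.6]
ee_rot: [0.001, 0.756, 0.655, -0.002]
contact_force: [0.7, 0.7, -0.6]
grip_width: 17.8
```

```bash
python3 - <<'E'
from h import *
rep(); goto([422.3,271.3,190],-28.4)
E
```

```text
t 45.35 y -128.43 x -0.70 under 179.42 | F y 0.76 x 0.60 z -0.57 tq [ 0.01 -0.1   0.02] tilt [-4.8 -1.2] yaw -8.16
goto [422.3, 271.3, 190] -28.4 dp [0.3717, -0.2035, 0.0131] tw [-0.02, 0.28, 20.24]
```

Emit:
{"op": "arm_command", "data": {
  "twist": [
    [0, 0, 2],
    [0, 0, 4],
    [0, 0, 6],
    [0, 0, 8],
    [0, 0, 11],
    [0, 0, 14],
    [0, 0, 17],
    [0, 0, 20.2],
    [0, 0, 20.2],
    [0, 0, 20.2],
    [0, 0, 20.2]
  ],
  "dp": [
    [0.035, -0.02, 0],
    [0.08, -0.045, 0],
    [0.125, -0.07, 0],
    [0.17, -0.095, 0],
    [0.215, -0.12, 0],
    [0.26, -0.143, 0],
    [0.305, -0.168, 0],
    [0.345, -0.19, 0.005],
    [0.365, -0.2, 0.013],
    [0.3717, -0.2035, 0.013],
    [0.3717, -0.2035, 0.013]
  ],
  "hand": [0, 0, 0, 0, 0, 0, 0, 0, 0, 0, 0]
}}

```text
t: 46.72
tcp_pos: [422.6, 270.9, 190.4]
ee_rot: [0.002, 0.859, 0.512, -0.002]
contact_force: [0.1, -0.8, -0.0]
grip_width: 18.2
```

```bash
python3 - <<'E'
from h import *
rep(); s,R=st(); print(s['tcp_pos']); goto([422.3,271.3,32.5],-28.4)
E
```

```text
t 46.73 y 243.09 x -203.48 under 165.18 | F y -0.79 x 0.26 z -0.01 tq [ 0.03 -0.   -0.02] tilt [-4.8  0.8] yaw -28.34
[422.59943172 270.93923989 190.38491004]
goto [422.3, 271.3, 32.5] -28.4 dp [0.0009, -0.0006, 0.1579] tw [0.04, 0.27, 0.06]
```

Emit:
{"op": "arm_command", "data": {
  "twist": [
    [0, 0, 0],
    [0, 0, 0],
    [0, 0, 0],
    [0, 0, 0],
    [0, 0, 0],
    [0, 0, 0],
    [0, 0, 0]
  ],
  "dp": [
    [0.0005, -0.0005, 0.04],
    [0.0005, -0.0005, 0.085],
    [0.0005, -0.0005, 0.12],
    [0.0005, -0.0005, 0.142],
    [0.0005, -0.0005, 0.153],
    [0.0005, -0.0005, 0.157],
    [0.0005, -0.0005, 0.158]
  ],
  "hand": [0, 0, 0, 0, 0, 0, 0]
}}

```text
t: 47.6
tcp_pos: [422.7, 270.9, 32.9]
ee_rot: [0.002, 0.859, 0.512, -0.001]
contact_force: [0.0, 1.1, -0.7]
grip_width: 17.6
```

Emit:
{"op": "arm_command", "data": {
  "twist": [
    [0, 0, 0],
    [0, 0, 0],
    [0, 0, 0],
    [0, 0, 0]
  ],
  "dp": [
    [0, 0, 0.0008],
    [0, 0, 0.0016],
    [0, 0, 0.0022],
    [0, 0, 0.0022]
  ],
  "hand": [0, 0, 0, 0]
}}

```text
t: 48.1
tcp_pos: [422.7, 270.9, 30.8]
ee_rot: [0.002, 0.859, 0.512, -0.001]
contact_force: [-0.0, 0.1, -0.4]
grip_width: 17.8
```

```bash
python3 - <<'E'
from h import *
rep(); s,R=st(); print(s['tcp_pos'])
E
```

```text
t 48.10 y 243.06 x -203.42 under 5.59 | F y 0.08 x -0.06 z -0.42 tq [-0.05 -0.03 -0.02] tilt [-3.9  1.4] yaw -28.35
[422.65406558 270.90045793  30.78813062]
```

Down a last bit, then release, and rise straight up.

Emit:
{"op": "arm_command", "data": {
  "twist": [
    [0, 0, 0],
    [0, 0, 0],
    [0, 0, 0]
  ],
  "dp": [
    [0, 0, 0.0004],
    [0, 0, 0.0007],
    [0, 0, 0.0007]
  ],
  "hand": [0, 0, 0]
}}

```text
t: 48.48
tcp_pos: [422.8, 271.0, 30.4]
ee_rot: [0.002, 0.859, 0.512, -0.001]
contact_force: [-0.5, -0.1, 5.6]
grip_width: 17.7
```

Emit:
{"op": "arm_command", "data": {
  "twist": [
    [0, 0, 0],
    [0, 0, 0],
    [0, 0, 0],
    [0, 0, 0],
    [0, 0, 0],
    [0, 0, 0],
    [0, 0, 0],
    [0, 0, 0],
    [0, 0, 0]
  ],
  "dp": [
    [0, 0, 0],
    [0, 0, 0],
    [0, 0, 0],
    [0, 0, 0],
    [0, 0, -0.02],
    [0, 0, -0.06],
    [0, 0, -0.11],
    [0, 0, -0.16],
    [0, 0, -0.2]
  ],
  "hand": [0.5, 0.5, 0.5, 0.5, 0.5, 0.5, 0.5, 0.5, 0.5]
}}

```text
t: 49.6
tcp_pos: [422.9, 271.8, 232.5]
ee_rot: [0.002, 0.859, 0.512, -0.0]
contact_force: [0.4, 1.5, 0.1]
grip_width: 46.1
```

```bash
python3 - <<'E'
from h import *
w=robot.camera_params('wrist'); a=robot.grab_frame('wrist'); b=robot.grab_frame('side')
import pickle; pickle.dump(w,open('w9.pkl','wb'))
r=lambda im,s:cv2.resize(im,s,interpolation=cv2.INTER_CUBIC)
cv2.imwrite('pics/f.png',np.vstack([np.hstack([r(a[80:260,260:390],(217,300)),r(b[165:255,250:370],(400,300))]),cv2.copyMakeBorder(r(b,(480,300)),0,0,0,137,0)]))
s,R=st(); print(s['t'],s['tcp_pos'],s['grip_width'])
E
```

```text
49.7 [424.41974898 272.63894645 234.46766717] 46.47157511968791
```

View pics/f.png

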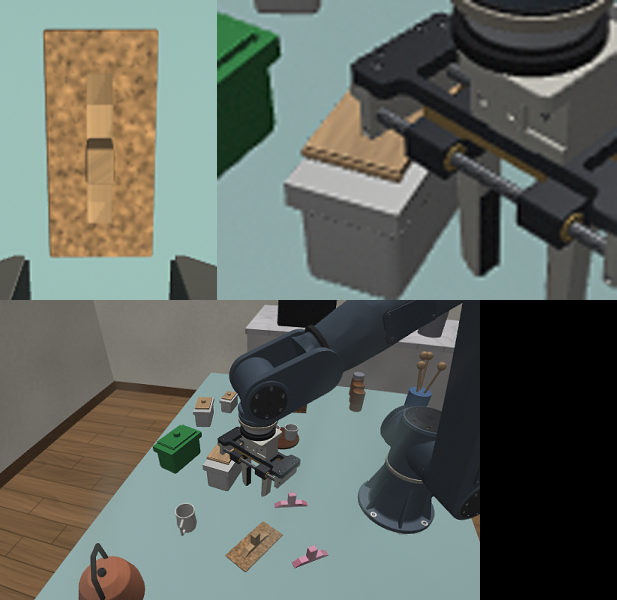

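```bash
python3 - <<'E'
from h import *
import pickle; w=pickle.load(open('w9.pkl','rb'))
f=lambda x,y,z: onz(w,(260+x*.6,80+y*.6),z)
t=[f(99,72,7),f(99.5,222,7)]; m=[f(44,30,5),f(158,30,5),f(153,257,5),f(52,257,5)]
print('wedge',np.mean(t,0).round(1),'len',np.linalg.norm(t[0]-t[1]).round(1),'mat',np.mean(m,0).round(1))
s=robot.observe(); print(s['t'],s['joint_vel'].round(3))
E
```

```text
wedge [422.5 272.    7. ] len 111.5 mat [423.8 270.6   5. ]
49.7 [ 0.     0.057  0.074  0.    -0.071 -0.   ]
```

Emit:
{"op": "arm_command", "data": {
  "twist": [
    [0, 0, 0],
    [0, 0, 0],
    [0, 0, 0],
    [0, 0, 0],
    [0, 0, 0],
    [0, 0, 0]
  ],
  "dp": [
    [-0.02, 0.02, -0.02],
    [-0.03, 0.06, -0.03],
    [-0.03, 0.1, -0.03],
    [-0.03, 0.12, -0.03],
    [-0.03, 0.12, -0.03],
    [-0.03, 0.12, -0.03]
  ],
  "hand": [0.5, 0.5, 0.5, 0.5, 0.5, 0.5]
}}

```text
t: 50.45
tcp_pos: [514.7, 189.8, 264.6]
ee_rot: [0.002, 0.859, 0.513, 0.002]
contact_force: [0.6, -0.1, -0.3]
grip_width: 46.4
```

```bash
python3 - <<'E'
from h import *
P=robot.camera_params('scene'); b=robot.grab_frame('scene'); a=cv2.imread('pics/scene0.png')
up=lambda i:cv2.resize(i,None,fx=4,fy=4,interpolation=cv2.INTER_CUBIC)
A,B=up(a),up(b)
for n,yy in (('left end',55),('right end',-55),('knob',0)):
    q=proj(P,[*(C+yy*U),118 if yy else 134]); d=proj(P,[*(C+yy*U),128 if yy else 144])-q
    u,v=(q*4).astype(int); T=A[v-28:v+28,u-36:u+36]; S=B[v-90:v+60,u-70:u+70]
    r=cv2.matchTemplate(S,T,cv2.TM_CCOEFF_NORMED); _,m,_,l=cv2.minMaxLoc(r)
    sh=(np.array(l)-[34,62])/4; print(n,'score',round(m,2),'shift',sh,'px per10mm',d.round(2),'rise %.1f mm'%(sh@d/(d@d)*10))
print(robot.observe()['t'],robot.observe()['contact_force'].round(1))
E
```

```text
left end score 0.98 shift [-0.75 -2.  ] px per10mm [-0.03 -2.47] rise 8.1 mm
right end score 0.98 shift [-0.5 -2.5] px per10mm [-0.19 -2.57] rise 9.8 mm
knob score 0.99 shift [-0.25 -2.5 ] px per10mm [-0.12 -2.58] rise 9.7 mm
50.5 [ 0.2 -0.   0.1]
```

```bash
python3 - <<'E'
from h import *
P=robot.camera_params('side'); A=cv2.resize(cv2.imread('pics/side0.png')[150:250,250:383],(798,600),interpolation=cv2.INTER_CUBIC)
for f in ('s6','s8'):
  B=cv2.imread(f'pics/{f}.png')
  for n,yy in (('left end',58),('right end',-58),('canister lip',84)):
    z=118 if abs(yy)<80 else 98
    q=(proj(P,[*(C+yy*U),z])-[250,150])*6; d=(proj(P,[*(C+yy*U),z+10])-[250,150])*6-q
    u,v=q.astype(int); T=A[v-22:v+22,u-60:u+60]; S=B[v-70:v+50,u-80:u+80]
    r=cv2.matchTemplate(S,T,cv2.TM_CCOEFF_NORMED); _,m,_,l=cv2.minMaxLoc(r); sh=np.array(l)-[20,48]
    print(f,n,round(m,2),sh,'rise %.1f'%(sh@d/(d@d)*10))
E
```

```text
s6 left end 0.97 [ 2 -6] rise 3.1
s6 right end 0.93 [-7 -6] rise 3.5
s6 canister lip 1.0 [0 0] rise 0.0
s8 left end 0.97 [ -6 -18] rise 9.9
s8 right end 0.88 [  4 -13] rise 7.1
s8 canister lip 1.0 [0 0] rise 0.0
```

```bash
python3 -c "
from plant import robot
print(robot.finish_job())"
```

```text
the job is handed in; nothing more can be done
None
```

I eased the lid up in five alternating insertions of the wooden wedge (right, left, right, left, right), put the wedge back on its mat and handed the job in at about 51 s. By my measurements both ends are more than 8 mm up, but one camera check puts the left end only just over the mark.

| | Wedge position | Side camera | Scene camera |
|---|---|---|---|
| Left end rise | about 9.5 mm | 9.9 mm | 8.1 mm |
| Right end rise | about 10 mm | not seen after the last push | 9.8 mm |

- **How sure:** the scene camera is only good to about 1 mm, and both cameras measure from where the lid started, which could be up to 1 mm above closed. On the last right push the resistance dropped, which fits the bead reaching the thick part of the blade. The left end never showed that drop. I didn't re-check the left end with the wedge.
- **Taking turns:** by wedge position the ends were never more than about 3 mm apart. After the first left insertion, uncertainty in the two heights could put that gap close to 4 mm.
- **Forces:** the horizontal push reached about 15 N. The limit on shoulder plus lid force (25 N) could not be measured directly. I estimate it stayed below about 20 N.
- **Wedge on mat:** it lies flat, about 2 mm from the mat's centre and lined up with it. It twisted by up to about 1° in the jaws during the pushes.
- **Surroundings:** the jug looked undisturbed in the last view. The cups were partly hidden by the arm then, but looked unmoved in the previous view.

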